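# Put the bench pens away in their case

## Task

Put the two bench pens away: stand each one upright, point down and fully home, in the socket of its own shape in the pen case (round pen in the round socket, square pen in the square one). When both are in, swing the case's lid over and press it shut until it clicks past its catch. Leave the flux bottle, the wire reel and the parts tray alone.

Things in the scene. Friction and masses are not known exactly. Their poses are not given: they have to be found in the camera images.
- round_pen: Round pen, plain black plastic with a steel point: 130 mm long, round barrel 12 mm in diameter, the lowest 18 mm tapering to a blunt 5 mm tip. 30 g. Origin at the tip, z along the pen from tip to tail. At the start it leans in one of the rest's two channels, point down.
- square_pen: Square pen, plain black plastic with a steel point: 130 mm long, square barrel 12 x 12 mm, the lowest 18 mm a round taper to a blunt 5 mm tip. 30 g. Origin at the tip, z along the pen from tip to tail, x and y square to its faces. At the start it leans in the other channel of the rest, point down.
- rest: Fixed sloping rest of bent steel, 140 mm (y) by 110 mm, 102 mm high. Origin on the bench midway between the channels, below the pens' tips; z up. Two open channels at y = +40 and -40 mm lean 25 degrees from upright, tails towards the rest's -x; tips at x = 0, 34 mm up. Channels end 76 mm up the pen; the upper 54 mm is free all round. Which pen lies where changes.
- case: Fixed pen case: a grey block 76 mm (x) by 156 mm (y) by 86 mm high, with two deep vertical sockets in its top and a white hood lid hinged along its +x top edge; its front (catch) faces its -x. Origin at the centre of its underside, z up.
- round_socket (a point): Centre of the mouth of the round socket in the case's top, 86 mm above the bench, at x = 0, y = +40 mm of the case: 15 mm wide with a 2 mm chamfer, 78 mm deep, so a seated pen stands 52 mm proud. Axes as the case.
- square_socket (a point): Centre of the mouth of the square socket, at x = 0, y = -40 mm of the case: 15 x 15 mm, sides along the case's x and y, 2 mm chamfer, 78 mm deep, so a seated pen stands 52 mm proud. Axes as the case.
- lid_hinge (a point): Middle of the lid's hinge line: x = +38 mm, y = 0, 86 mm up in the case's frame. The hinge line runs along the case's y. The point's axes turn with the lid and equal the case's when it is shut.
- lid_press (a point): Where to press the lid: on the outside of the hood's top, 14 mm behind its front edge, mid-width. In the lid_hinge frame at x = -62, y = 0, z = +66 mm; when shut it lies 152 mm above the bench. The point's z points out of the hood's top.
- lid (a joint): Lid angle in rad: 0 shut, growing as it opens; starts at 1.6 to 1.9 (stop 1.95), thrown back to the case's +x. A hollow hood 76 x 156 mm, 66 mm deep, 3 mm walls, 0.12 kg. A stiff hinge (0.11 N m) holds it where it is left. At about 0.1 rad it meets a sprung catch at its front; some 8 N down at lid_press takes it past, then it stays shut (below 0.01).
- flux_bottle: Bystander: white plastic bottle, 40 mm wide, 85 mm tall, standing. Origin at the centre of its underside.
- wire_reel: Bystander: reel of copper wire with grey flanges, 60 mm wide, 38 mm high, lying flat. Origin at the centre of its underside.
- parts_tray: Bystander: open black tray of chips, 90 x 70 mm, 20 mm high. Origin at the centre of its underside.
There are look-alikes about, which are no part of the job. What is shaped like the case but blue or pink is not meant. What is shaped like the square_pen but pink is not meant.

How it is judged:
By the outcome, as a careful person would: the job done as asked, in the order asked, and still so for the second after the job is handed in, with the robot touching nothing.
It also fails if it takes over 72 s, if anything falls off the work surface, if the arm or the gripper's body presses on something with over 40 N, if the wrist force passes 120 N, or if a joint passes its speed limit or range.

## Robot

A 6-joint arm with a two-finger parallel gripper is mounted at the origin on the work surface. World frame = base frame: x ahead of the robot, y to its left, z up, the work surface at z = 0. Lengths are in m, angles in rad, forces in N, time in s.
With the tool pointing down it reaches from about 0.275 to 0.775 m from the base axis. Payload 14.6 kg.
Tool frame: the origin (TCP) lies at the very end of the fingers, on their centre line; the grasp point (between the pads) lies 19 mm behind it; z points along the fingers, x is the direction in which the jaws open and shut, and the axes are right-handed (so a half turn about z gives the same grasp; the last joint's range is limited). The gripper opens to 85 mm and grips with 20 to 120 N. Pads are 22 mm wide; open, the fingers measure 114 mm over their backs; the gripper's body (76 mm by 85 mm) begins 54 mm behind the grasp point. The pads swing forward as they close: fully open they stand 13 mm farther back than shut.
Start: joints at [-1.3, 0.263, -0.048, 1.259, 0, 1.415], TCP at [0.217, -0.478, 0.231] pointing down, gripper open.
Joint ranges: [-2.65, 2.65], [-0.89, 1.7], [-1.18, 1.37], [-2.13, 2.11], [-1.35, 1.29], [-3.14, 3.14]. Speed limits (rad/s): [1.89, 1.89, 2.57, 2.79, 3.14, 3.14].

## Interface

Orientations are given as a unit quaternion [w, x, y, z].
In Python, from bench import bot gives the robot as it stands.
- The arm moves only by the shell command python3 -m crank 'ROWS' [FORCE]. ROWS is JSON, one flat list of numbers, 5 for each row, row after row: the shift along the tool's x, y, z in cm, then the turn about the tool's z in rad, then the gripper's target within -1 to 1 (fully open at 1, half-way at 0, shut at -1). A call has 1 to 8 rows; each row is the pose to reach, as a shift and turn from the pose commanded when the call began, along the tool's axes at that moment; what a row does not reach only later rows make up. A row lasts 1/12 s, in which the tool goes at most 41.7 mm and 7.16 degrees, less where a joint would pass 70% of its speed; a pose out of reach is approached as far as the arm can. A call with a gripper value outside its range is refused whole. The fingers move at their own pace and stop on an object; FORCE is the grip in N (left out, the last holds). Time passes only in rows, so rows that repeat a pose let the fingers close. It gives the time, the measured TCP pose, the force and the opening at its end, in the units of the state.
- bot.state(): the state, without advancing time (a new reading comes with each control period).
- bot.capture(name): name is "scene" or "top" or "wrist"; returns a dict with "image" (480x640x3 uint8, red, green, blue), "depth" (480x640 float32, m along the optical axis (not along the pixel's ray), 0 where there is no reading), "camera_matrix" (3x3 intrinsics, pixels), "origin" and "orientation" of the camera in the world. Camera axes: x right, y up, looking along -z (the intrinsics and any distortion apply to the point x, -y, -z); pixel columns grow to the right and rows downward; lengths in m; the calibration is good to about 2 mm. A picture is of the moment at which its call begins.
- bot.finish_job(): hands the job in, once; it reports no verdict.
The state is a dict: "time_s": time; "joint_positions": joint angles; "dq": joint speeds; "effort": joint torques, N m; "eef_pos": TCP position; "eef_rot": TCP orientation; "ft_force": force on the tool from outside, world axes, zero at the start; "ft_torque": the same for the moment, N m; "width": opening from 0.0 (shut) to 1.0 (fully open).
Only numpy, scipy, OpenCV 4.12 (cv2) and the standard library are available. Lean on these libraries where they do the work, as an engineer would, in place of code of your own. Each camera call takes 0.05 s, during which the arm holds its last target.

## Working session

There is one attempt and no reset: what is moved stays moved. The work goes in short steps, Python scripts to look and compute and a shell command to move; the robot and the scene stay as the last step left them, time stands still between calls to the robot, and variables do not carry over. Pictures are saved under pics/ and viewed, and the job is handed in when it is done.

```bash
ls -la; mkdir -p pics
python3 - <<'E'
from bench import bot
import cv2, numpy as np
print(bot.state())
for n in ["scene","top","wrist"]:
    c=bot.capture(n); np.savez(f"{n}0.npz",**{k:np.array(v) for k,v in c.items()})
    cv2.imwrite(f"pics/{n}0.png",c["image"][:,:,::-1]); print(n,c["camera_matrix"],c["origin"],c["orientation"],[k for k in c])
E
```

```text
total 12
drwxr-xr-x  3 agent agent 4096 Dec  6 19:41 .
drwxr-xr-x 23 root  root  4096 Dec  6 19:41 ..
drwxr-xr-x  2 agent agent 4096 Dec  6 19:41 pics
{'time_s': 0.0, 'joint_positions': array([-1.30027409e+00,  2.63492943e-01, -4.89488508e-02,  1.25937987e+00,
       -6.88619739e-06,  1.41552820e+00]), 'dq': array([-0.00028559,  0.00106848, -0.00123485, -0.00176889, -0.00044238,
       -0.00021558]), 'effort': array([-1.51355431e-03, -6.37614584e+01,  3.84562147e+01,  1.38544207e-02,
       -1.20277609e-04, -6.77322220e-06]), 'eef_pos': array([ 0.2167807 , -0.47785211,  0.23083626]), 'eef_rot': array([-3.38459122e-04,  8.40547541e-01, -5.41737546e-01, -3.85078023e-04]), 'ft_force': array([ 0.72627842, -0.24797762, -0.02316397]), 'ft_torque': array([ 0.02090207, -0.01465886, -0.01047258]), 'width': 1.003971919769259}
scene [[462.64759281   0.         318.41186668]
 [  0.         462.64759281 239.87122172]
 [  0.           0.           1.        ]] [ 1.1263442  -0.01453178  0.93696214] [0.67149661 0.22417397 0.22452459 0.66964696] ['image', 'depth', 'camera_matrix', 'origin', 'orientation']
top [[466.96168652   0.         307.84565641]
 [  0.         466.96168652 239.8460111 ]
 [  0.           0.           1.        ]] [ 0.34983705 -0.02077993  1.31656179] [-0.69996504 -0.06670617  0.0530964   0.70906981] ['image', 'depth', 'camera_matrix', 'origin', 'orientation']
wrist [[341.33485703   0.         317.99163057]
 [  0.         341.33485703 244.55479639]
 [  0.           0.           1.        ]] [ 0.2802232  -0.44897524  0.37426907] [ 0.83254768 -0.11662555  0.07594179 -0.53618624] ['image', 'depth', 'camera_matrix', 'origin', 'orientation']
```

View pics/scene0.png

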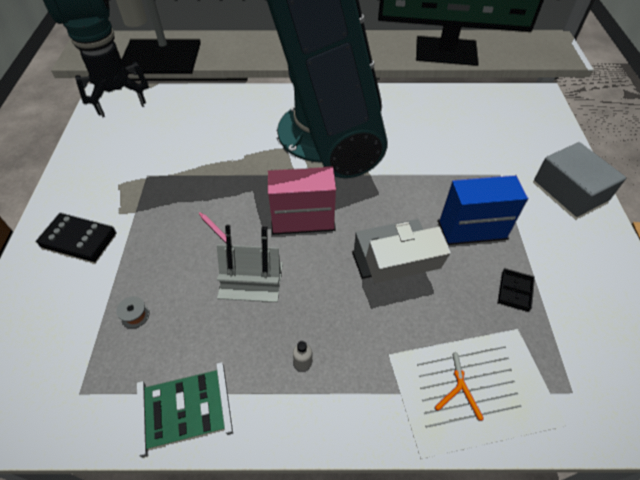

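View pics/top0.png

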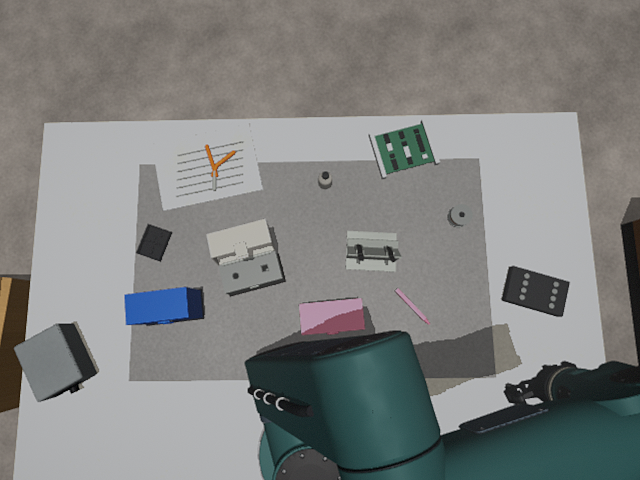

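View pics/wrist0.png

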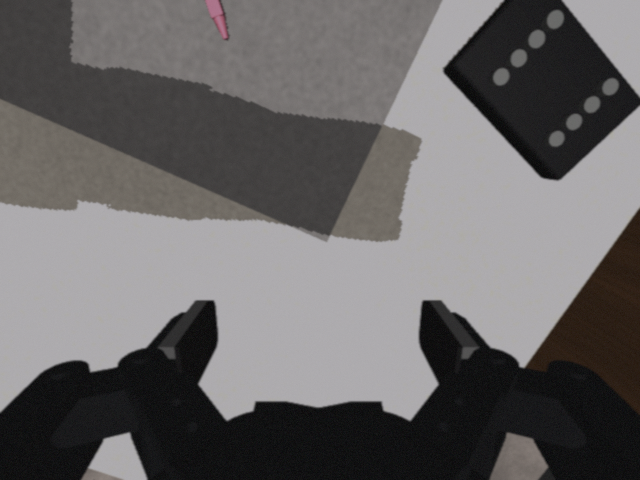

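```bash
cat > h.py <<'E'
import numpy as np, cv2
from scipy.spatial.transform import Rotation as R
def load(n): return dict(np.load(n+".npz"))
def rot(q): return R.from_quat([q[1],q[2],q[3],q[0]]).as_matrix()
def ray(c,u,v):
    K=c["camera_matrix"]; d=np.stack([(np.asarray(u)-K[0,2])/K[0,0],-(np.asarray(v)-K[1,2])/K[1,1],-np.ones_like(np.asarray(u,float))],-1)
    return c["origin"], d@rot(c["orientation"]).T
def onplane(c,u,v,z):
    o,d=ray(c,u,v); return o+d*((z-o[2])/d[...,2])[...,None]
def cloud(c):
    v,u=np.mgrid[0:480,0:640]; o,d=ray(c,u.astype(float),v.astype(float)); return o+d*c["depth"][...,None]
def proj(c,p):
    q=(np.atleast_2d(p)-c["origin"])@rot(c["orientation"]); K=c["camera_matrix"]
    return np.stack([K[0,0]*q[:,0]/-q[:,2]+K[0,2],K[1,1]*-q[:,1]/-q[:,2]+K[1,2]],-1)
def snap(n,tag):
    from bench import bot
    c=bot.capture(n); np.savez(tag+".npz",**{k:np.array(v) for k,v in c.items()}); cv2.imwrite(f"pics/{tag}.png",c["image"][:,:,::-1]); return c
def crop(c,u0,v0,w,h,s,fn):
    cv2.imwrite(f"pics/{fn}.png",cv2.resize(np.ascontiguousarray(c["image"][v0:v0+h,u0:u0+w,::-1]),None,fx=s,fy=s,interpolation=cv2.INTER_CUBIC))
E
python3 - <<'E'
from h import *
t=load("top0"); s=load("scene0")
P=cloud(t); Q=cloud(s)
for n,(u,v) in dict(mat=(320,220),rest=(372,268),rest2=(372,237),penA=(352,253),penB=(390,253),caseTop=(250,275),lid=(235,240)).items(): print(n,P[v,u].round(3))
for n,(u,v) in dict(mat=(330,300),rest=(250,290),caseTop=(380,240),lid=(410,255),bottle=(302,355)).items(): print(n,Q[v,u].round(3))
a=np.zeros((480,800,3),np.uint8)
crop(t,325,215,100,75,8,"topz"); crop(s,200,200,100,110,5,"scz"); crop(t,190,205,110,100,7,"topc"); crop(s,340,200,120,110,6,"scc")
E
```

```text
mat [ 0.633 -0.032  0.   ]
rest [ 0.492 -0.176  0.004]
rest2 [ 0.58  -0.179  0.004]
penA [ 0.523 -0.115  0.093]
penB [ 0.518 -0.211  0.113]
caseTop [0.468 0.155 0.09 ]
lid [0.551 0.184 0.158]
mat [0.596 0.012 0.003]
rest [ 0.57  -0.174  0.005]
caseTop [0.543 0.115 0.162]
lid [0.577 0.175 0.155]
bottle [ 0.756 -0.047  0.065]
```

View pics/topz.png

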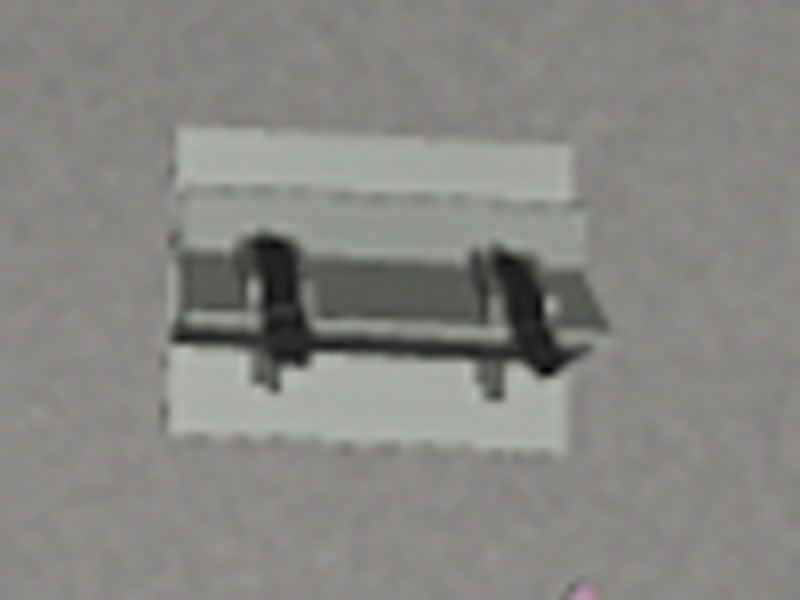

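View pics/scz.png

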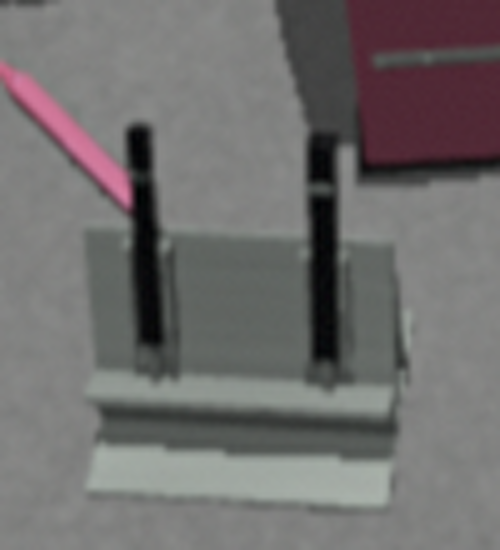

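View pics/topc.png

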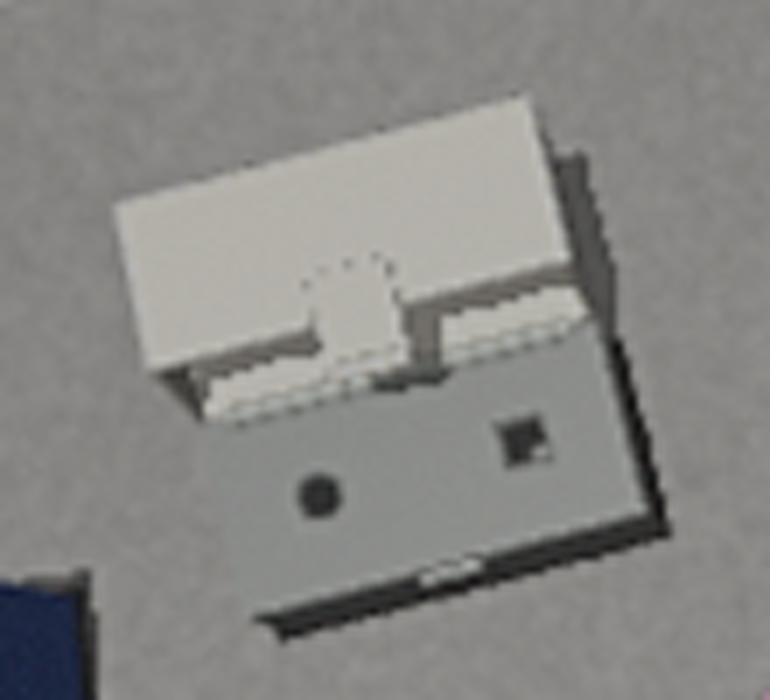

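View pics/scc.png

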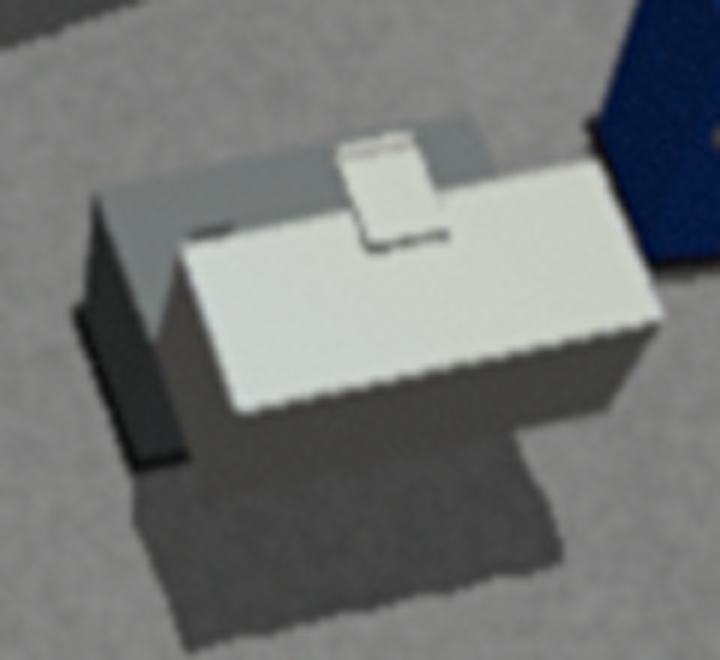

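Run:
```python
from h import *
t=load("top0")
# case top corners/sockets from topc (scale7, off 190,205)
def px(x,y,s,u0,v0): return (x+.5)/s-.5+u0,(y+.5)/s-.5+v0
for n,p in dict(rs=(320,496),ss=(524,441),fl=(258,615),fr=(645,513)).items():
    u,v=px(*p,7,190,205); print(n,onplane(t,u,v,0.086).round(4))
a=onplane(t,*px(320,496,7,190,205),.086);b=onplane(t,*px(524,441,7,190,205),.086)
d=a-b; print("case yaw",np.degrees(np.arctan2(-d[0],d[1])), np.linalg.norm(d), (a+b)/2)
C={}
for n,p in dict(tl=(177,125),tr=(573,145),bl=(167,434),br=(570,454)).items():
    u,v=px(*p,8,325,215); C[n]=onplane(t,u,v,0.003); print(n,C[n].round(4))
for a,b in (("tl","tr"),("bl","br")):
    d=C[a]-C[b]; print(np.degrees(np.arctan2(-d[0],d[1])),np.linalg.norm(d))
print(sum(C.values())/4)
P=cloud(t); hgt=P[240:265,340:405,2]; 
m=(t["image"].max(2)<60)&(P[...,2]>.09)&(P[...,2]<.2)
m[:,:335]=0;m[:,410:]=0
for lo,hi in((335,370),(370,410)):
    mm=m.copy();mm[:,:lo]=0;mm[:,hi:]=0; q=P[mm]; print(len(q)); 
    q=q[q[:,2].argsort()]; print(q[::max(1,len(q)//10)].round(3))
w=rot([-3.4e-4,.84055,-.54174,-3.85e-4]); print(w.round(3))
```

```text
rs [0.468 0.195 0.086]
ss [0.4879 0.1178 0.086 ]
fl [0.4235 0.2178 0.086 ]
fr [0.46   0.0719 0.086 ]
case yaw 14.420726404389315 0.07974536728241093 [0.47794274 0.15642092 0.086     ]
tl [ 0.6014 -0.1081  0.003 ]
tr [ 0.592  -0.2488  0.003 ]
bl [ 0.4906 -0.1018  0.003 ]
br [ 0.4816 -0.243   0.003 ]
-3.814926790356992 0.14102035962870693
-3.6250081814443575 0.14150662341063505
[ 0.54141336 -0.17540039  0.003     ]
59
[[ 0.536 -0.139  0.092]
 [ 0.535 -0.133  0.095]
 [ 0.528 -0.132  0.108]
 [ 0.524 -0.128  0.116]
 [ 0.52  -0.135  0.129]
 [ 0.516 -0.134  0.136]
 [ 0.505 -0.126  0.142]
 [ 0.513 -0.131  0.144]
 [ 0.497 -0.135  0.149]
 [ 0.499 -0.132  0.15 ]
 [ 0.501 -0.137  0.152]
 [ 0.506 -0.132  0.153]]
51
[[ 0.524 -0.22   0.092]
 [ 0.528 -0.211  0.1  ]
 [ 0.522 -0.21   0.109]
 [ 0.518 -0.208  0.118]
 [ 0.512 -0.207  0.125]
 [ 0.51  -0.21   0.137]
 [ 0.499 -0.206  0.142]
 [ 0.493 -0.213  0.147]
 [ 0.503 -0.21   0.151]
 [ 0.495 -0.214  0.152]
 [ 0.5   -0.212  0.155]]
[[ 0.413 -0.911 -0.   ]
 [-0.911 -0.413  0.001]
 [-0.001 -0.    -1.   ]]
```

```bash
cat >> h.py <<'E'
def go(x,y,z,yaw_deg=None):
    "print tool-frame shift (cm) and turn (rad) from present pose; yaw = world heading of tool x"
    from bench import bot
    s=bot.state(); M=rot(s["eef_rot"]); d=M.T@(np.array([x,y,z])-s["eef_pos"])*100
    cur=np.degrees(np.arctan2(M[1,0],M[0,0])); t=0
    if yaw_deg is not None: t=-np.radians((yaw_deg-cur+180)%360-180)
    print("t",round(s["time_s"],2),"pos",s["eef_pos"].round(4),"yaw",round(cur,2),"q",s["joint_positions"].round(2),"w",round(s["width"],3),"F",s["ft_force"].round(1)); print("SHIFT",d.round(2),"TURN",round(t,3))
E
python3 -c "
from h import *
go(.50,-.20,.27,-3.7)"
```

```text
t 0.15 pos [ 0.2168 -0.4779  0.2309] yaw -65.6 q [-1.3   0.26 -0.05  1.26 -0.    1.42] w 1.002 F [ 0.3 -0.3  0.6]
SHIFT [-13.62 -37.27  -3.89] TURN -1.08
```

```bash
python3 -m crank '[-13.6,-37.3,-3.9,-1.08,1,-13.6,-37.3,-3.9,-1.08,1,-13.6,-37.3,-3.9,-1.08,1,-13.6,-37.3,-3.9,-1.08,1,-13.6,-37.3,-3.9,-1.08,1,-13.6,-37.3,-3.9,-1.08,1,-13.6,-37.3,-3.9,-1.08,1,-13.6,-37.3,-3.9,-1.08,1]'; python3 -c "
from h import *
go(.50,-.20,.27,-3.7)"
```

```text
time_s: 0.82
eef_pos: [0.4548, -0.2441, 0.2641]
eef_rot: [0.0, 0.998, -0.069, -0.0]
ft_force: [0.6, -0.3, 0.5]
width: 1.005
t 0.82 pos [ 0.4548 -0.2441  0.2641] yaw -7.96 q [-0.65  0.24  0.01  1.34 -0.    1.06] w 1.005 F [ 0.6 -0.3  0.5]
SHIFT [ 3.87 -4.99 -0.59] TURN -0.074
```

```bash
python3 -m crank '[3.9,-5,-0.6,-0.07,1,3.9,-5,-0.6,-0.07,1,3.9,-5,-0.6,-0.07,1,3.9,-5,-0.6,-0.07,1]'; python3 -c "
from h import *
go(.50,-.20,.27,-3.7)
c=snap('wrist','w1')
go(.50,-.20,.27,-3.7)"
```

```text
time_s: 1.15
eef_pos: [0.5001, -0.2012, 0.2695]
eef_rot: [-0.0, 0.999, -0.036, -0.0]
ft_force: [-0.0, -1.0, -0.2]
width: 0.997
t 1.15 pos [ 0.5001 -0.2012  0.2695] yaw -4.17 q [-0.53  0.28  0.08  1.37 -0.    1.11] w 0.997 F [-0.  -1.  -0.2]
SHIFT [-0.02 -0.12 -0.05] TURN -0.008
t 1.2 pos [ 0.4994 -0.2019  0.2696] yaw -4.26 q [-0.54  0.28  0.08  1.37 -0.    1.11] w 1.002 F [ 0.8 -0.7 -0.3]
SHIFT [ 0.04 -0.2  -0.04] TURN -0.01
```

View pics/w1.png

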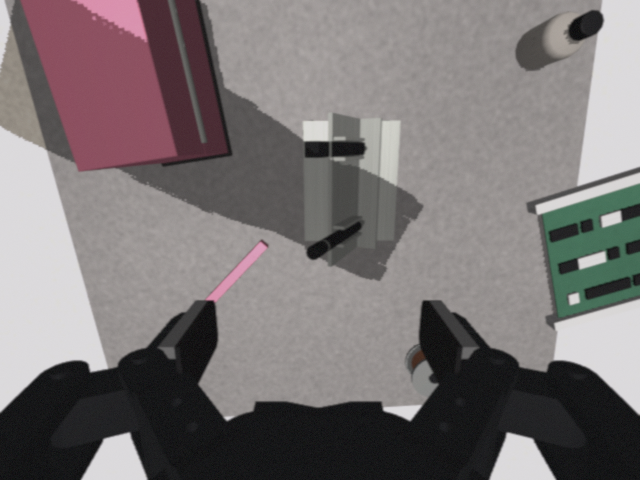

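```bash
python3 -c "
from h import *
c=load('w1'); b=c.copy(); b['image']=np.clip(c['image'].astype(float)*2.2,0,255).astype(np.uint8)
crop(b,290,110,130,160,4,'w1z')"
```

```text
(no output)
```

View pics/w1z.png

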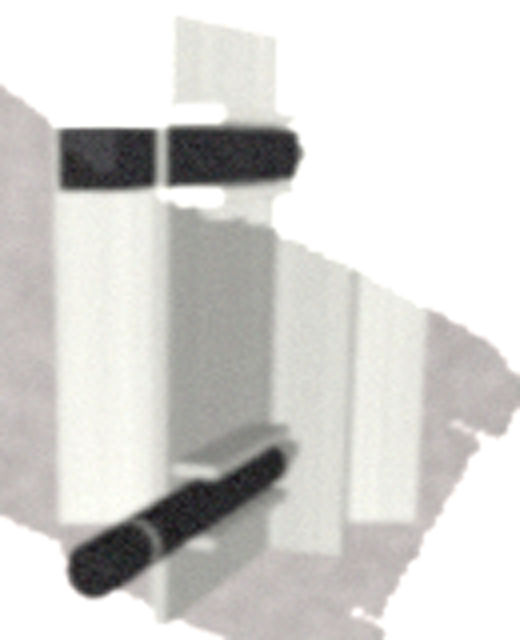

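```bash
python3 -c "
from h import *
c=load('w1')
g=lambda x,y:((x+.5)/4-.5+290,(y+.5)/4-.5+110)
a=onplane(c,*g(58,159),.1493); b=onplane(c,*g(300,154),.036); print('sq tail-edge',a,'tip',b)
e=onplane(c,*g(160,158),.034+.906*.107); print('ring?',e)
t=onplane(c,*g(93,565),.152); b2=onplane(c,*g(285,455),.036); print('rd tail',t,'tip',b2)
"
```

```text
sq tail-edge [ 0.49429782 -0.13235799  0.1493    ] tip [ 0.5539756  -0.13620028  0.036     ]
ring? [ 0.51381153 -0.13371004  0.130942  ]
rd tail [ 0.49485851 -0.21074166  0.152     ] tip [ 0.54691145 -0.21762364  0.036     ]
```

```bash
python3 -c "
from h import *
go(.5267,-.1342,.20,-3.7)"
```

```text
t 1.2 pos [ 0.4994 -0.2019  0.2696] yaw -4.26 q [-0.54  0.28  0.08  1.37 -0.    1.11] w 1.002 F [ 0.8 -0.7 -0.3]
SHIFT [ 2.22 -6.96  6.96] TURN -0.01
```

```bash
python3 -m crank '[2.2,-7.0,3,-0.01,1,2.2,-7.0,7,-0.01,1,2.2,-7.0,7,-0.01,1,2.2,-7.0,7,-0.01,1,2.2,-7.0,7,-0.01,1]' 30; python3 -c "
from h import *
go(.5267,-.1342,.118,-3.7)
c=snap('wrist','w2')"
```

```text
time_s: 1.62
eef_pos: [0.5258, -0.1344, 0.1996]
eef_rot: [-0.0, 0.999, -0.033, -0.001]
ft_force: [0.3, -0.1, 0.6]
width: 1.001
t 1.62 pos [ 0.5258 -0.1344  0.1996] yaw -3.75 q [-0.4   0.31 -0.07  1.19 -0.    1.24] w 1.001 F [ 0.3 -0.1  0.6]
SHIFT [ 0.1  -0.02  8.16] TURN -0.001
```

View pics/w2.png

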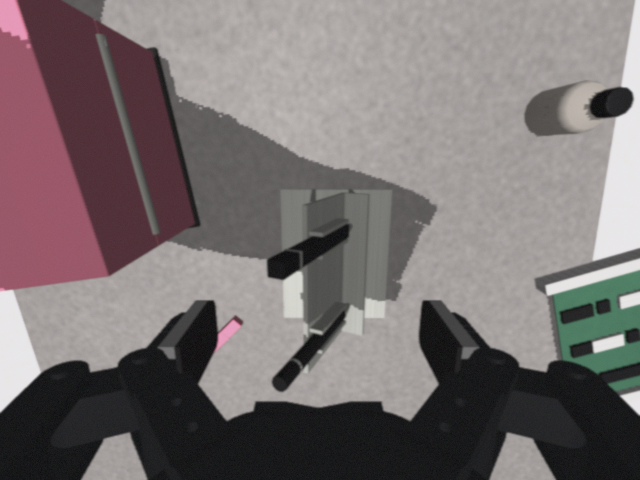

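```bash
python3 -m crank '[0.1,0,4,0,1,0.1,0,8.2,0,1,0.1,0,8.2,0,1,0.1,0,8.2,0,1,0.1,0,8.2,0,1]' 30; python3 -c "
from h import *
go(.5546,-.136,.118,-3.7)
c=snap('wrist','w3'); c=snap('scene','s3'); crop(c,200,150,120,160,4,'s3z')"
```

```text
time_s: 2.08
eef_pos: [0.5287, -0.1352, 0.1205]
eef_rot: [0.0, 0.999, -0.033, 0.001]
ft_force: [-0.7, -0.5, 0.3]
width: 1.0
t 2.08 pos [ 0.5287 -0.1352  0.1205] yaw -3.78 q [-0.4   0.35 -0.23  0.99 -0.    1.24] w 1.0 F [-0.7 -0.5  0.3]
SHIFT [ 2.59 -0.09  0.26] TURN -0.001
```

View pics/w3.png

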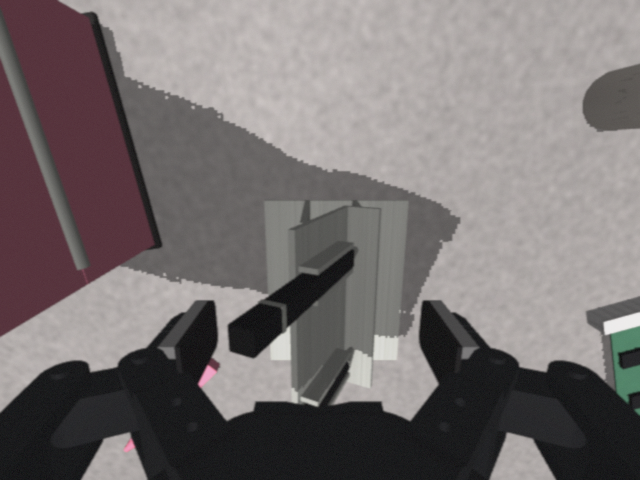

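View pics/s3z.png

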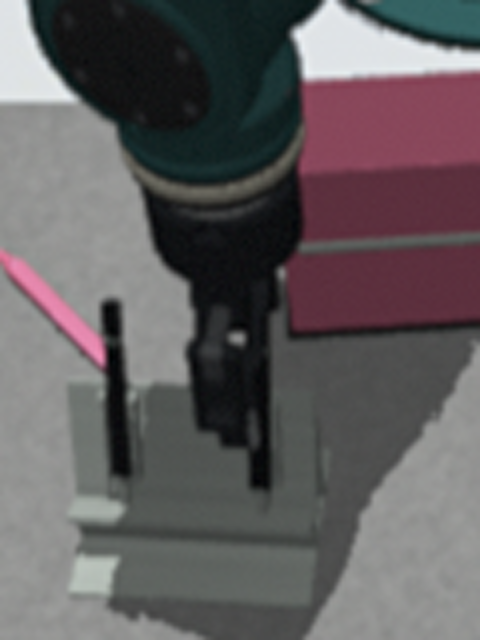

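```bash
python3 -c "
from h import *
w=load('w3'); s=load('s3')
T=np.array([.5287,-.1352,.1205]); ex=np.array([.998,-.0645,0]); ey=np.array([.0645,.998,0])
tail=np.array([.4997,-.1324,.152])
L={'padR':T+ex*.0425+[0,0,.013],'padL':T-ex*.0425+[0,0,.013],'TCP':T,'tail':tail,'tip':np.array([.5546,-.136,.036])}
for n,p in L.items(): print(n,proj(w,p).round(1),proj(s,p).round(1),((proj(s,p)-[200,150])*4).round())
P=cloud(w)
for u,v in((255,342),(300,298),(205,310),(435,310)): print(P[v,u])
print(w['origin'],T)
"
```

```text
padR [[419.1 318.6]] [[259.8 259. ]] [[239. 436.]]
padL [[218.6 319. ]] [[265.1 227.5]] [[260. 310.]]
TCP [[318.7 305.1]] [[263.1 246.4]] [[252. 386.]]
tail [[240.6 341. ]] [[263.9 227.1]] [[256. 308.]]
tip [[355.3 249.8]] [[265.5 277.2]] [[262. 509.]]
[ 0.50538202 -0.13217414  0.15367605]
[ 0.52038701 -0.13099179  0.12066859]
[ 0.48608274 -0.12195309  0.14583463]
[ 0.57289392 -0.12692758  0.14747764]
[ 0.53260497 -0.06506385  0.26384682] [ 0.5287 -0.1352  0.1205]
```

```bash
python3 -m crank '[0.6,-0.1,0,0,1,1.3,-0.1,0,0,1,2.0,-0.1,0,0,1,2.6,-0.1,0,0,0.8,2.6,-0.1,0,0,0.5,2.6,-0.1,0,0,0.2,2.6,-0.1,0,0,-0.1,2.6,-0.1,0,0,-0.1]' 30; python3 -c "
from h import *
go(.5546,-.136,.118,-3.7)
c=snap('wrist','w4')"
```

```text
time_s: 2.85
eef_pos: [0.5535, -0.1346, 0.1178]
eef_rot: [-0.0, 0.999, -0.032, -0.0]
ft_force: [-0.1, 0.4, 0.1]
width: 0.446
t 2.85 pos [ 0.5535 -0.1346  0.1178] yaw -3.72 q [-0.38  0.4  -0.17  1.01 -0.    1.25] w 0.446 F [-0.1  0.4  0.1]
SHIFT [ 0.12  0.13 -0.02] TURN -0.0
```

View pics/w4.png

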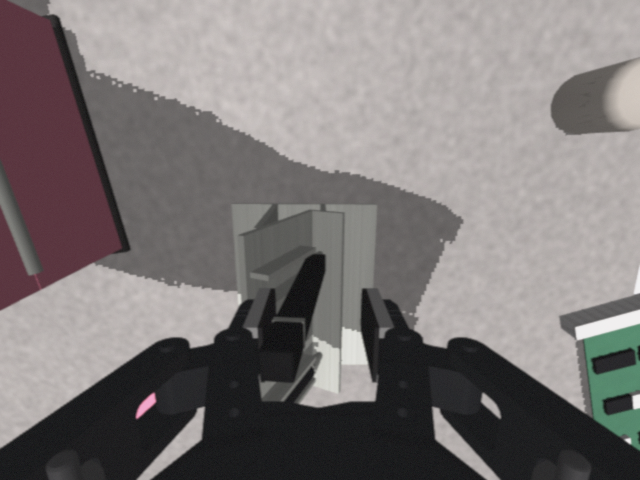

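Works as planned: the left pad (≈265,330) has swept the pen (tail ≈280,360) partly upright about its tip (≈318,258). Closing fully.

```bash
python3 -m crank '[0.1,0,0,0,-0.3,0.1,0,0,0,-0.5,0.1,0,0,0,-0.7,0.1,0,0,0,-1,0.1,0,0,0,-1,0.1,0,0,0,-1]' 30; python3 -c "
from h import *
go(.5546,-.136,.118,-3.7)
c=snap('wrist','w5')
c=snap('scene','s5'); crop(c,200,150,120,160,4,'s5z')"
```

```text
time_s: 3.4
eef_pos: [0.5547, -0.1348, 0.118]
eef_rot: [0.0, 0.999, -0.033, 0.0]
ft_force: [-0.1, -0.2, 2.2]
width: 0.137
t 3.4 pos [ 0.5547 -0.1348  0.118 ] yaw -3.73 q [-0.38  0.4  -0.16  1.01 -0.    1.25] w 0.137 F [-0.1 -0.2  2.2]
SHIFT [-0.01  0.12 -0.  ] TURN -0.0
```

View pics/w5.png

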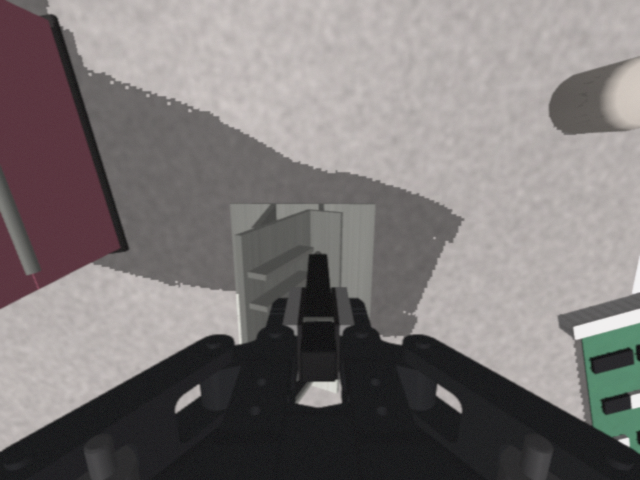

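View pics/s5z.png

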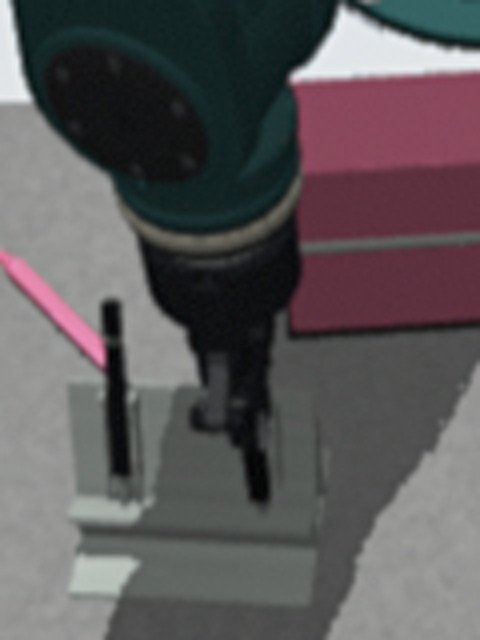

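```bash
python3 -m crank '[0,0,-3,0,-1,0,0,-6,0,-1,0,0,-10,0,-1,0,0,-14,0,-1,0,0,-16.2,0,-1,0,0,-16.2,0,-1]' 40; python3 -c "
from h import *
go(.4879,.1178,.28,104.4)
c=snap('wrist','w6')"
```

```text
time_s: 4.0
eef_pos: [0.5561, -0.1352, 0.2847]
eef_rot: [0.001, 0.999, -0.032, 0.003]
ft_force: [0.8, 0.9, 1.1]
width: 0.132
t 4.0 pos [ 0.5561 -0.1352  0.2847] yaw -3.72 q [-0.38  0.33  0.2   1.43  0.    1.25] w 0.132 F [0.8 0.9 1.1]
SHIFT [ -8.45 -24.8    0.36] TURN -1.887
```

View pics/w6.png

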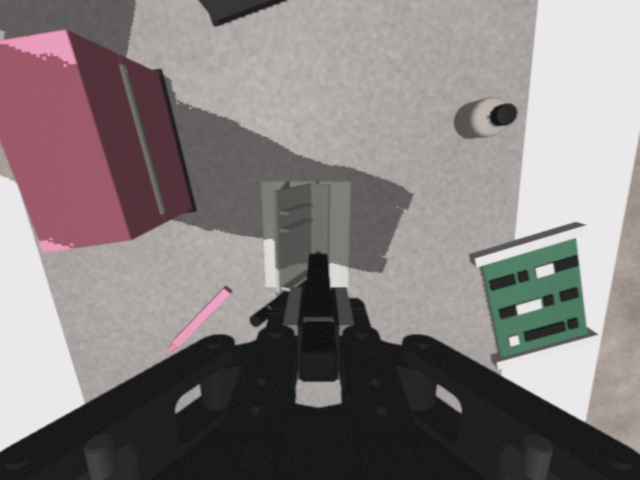

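```bash
python3 -c "
from h import *
from bench import bot
c=load('w6'); s=bot.state(); T=s['eef_pos'];M=rot(s['eef_rot'])
for z in (.086,.076,.068,.0,-.044):
  for y in (0,): print(z,proj(c,T+M@[0,y,z]).round(1))
b=c.copy(); b['image']=np.clip(c['image'].astype(float)*3,0,255).astype(np.uint8)
crop(b,270,220,100,180,4,'w6z')"
```

```text
0.086 [[317.5 249.2]]
0.076 [[317.5 253.4]]
0.068 [[317.5 257.1]]
0.0 [[317.7 302.4]]
-0.044 [[318.  358.5]]
```

View pics/w6z.png

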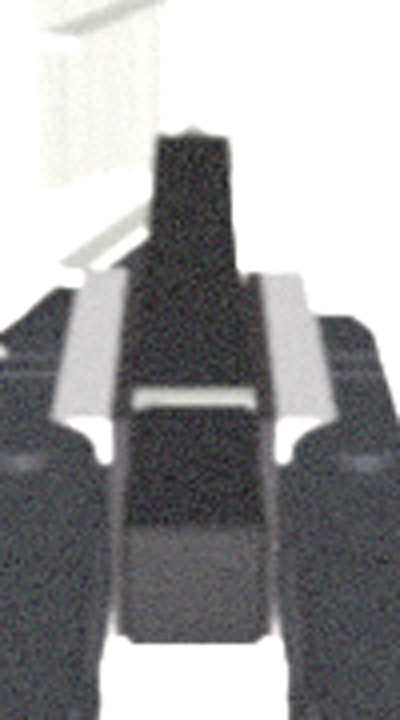

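```bash
python3 -c "
from h import *
from bench import bot
c=load('w6'); s=bot.state(); T=s['eef_pos'];M=rot(s['eef_rot'])
for z,ys in ((-.044,(-.008,-.006,-.004,.004,.006,.008)),(-.042,(-.006,.006)),(.068,(-.008,-.006,-.004,-.002))):
  for y in ys: print(z,y,proj(c,T+M@[0,y,z]).round(1))
"
```

```text
-0.044 -0.008 [[318. 338.]]
-0.044 -0.006 [[318.  343.2]]
-0.044 -0.004 [[318.  348.3]]
-0.044 0.004 [[318.  368.6]]
-0.044 0.006 [[318.  373.5]]
-0.044 0.008 [[318.  378.4]]
-0.042 -0.006 [[318. 340.]]
-0.042 0.006 [[318.  369.9]]
0.068 -0.008 [[317.5 245.4]]
0.068 -0.006 [[317.5 248.4]]
0.068 -0.004 [[317.5 251.3]]
0.068 -0.002 [[317.5 254.2]]
```

```bash
python3 -c "
from h import *
go(.485,.1171,.28,104.4)"; python3 -m crank '[-8.7,-24.7,0.4,-1.88,-1,-8.7,-24.7,0.4,-1.88,-1,-8.7,-24.7,0.4,-1.88,-1,-8.7,-24.7,0.4,-1.88,-1,-8.7,-24.7,0.4,-1.88,-1,-8.7,-24.7,0.4,-1.88,-1,-8.7,-24.7,0.4,-1.88,-1,-8.7,-24.7,0.4,-1.88,-1]'
 python3 -c "
from h import *
go(.485,.1171,.28,104.4)"
```

```text
t 4.05 pos [ 0.5557 -0.135   0.282 ] yaw -3.72 q [-0.38  0.33  0.19  1.43  0.    1.25] w 0.138 F [ 0.6 -0.8 -0.4]
SHIFT [ -8.69 -24.7    0.14] TURN -1.887
time_s: 4.72
eef_pos: [0.4823, 0.1203, 0.2748]
eef_rot: [-0.001, 0.89, 0.455, -0.001]
ft_force: [0.6, -0.9, -0.2]
width: 0.131
t 4.72 pos [0.4823 0.1203 0.2748] yaw 54.14 q [ 0.08  0.21 -0.01  1.36  0.    0.71] w 0.131 F [ 0.6 -0.9 -0.2]
SHIFT [-0.1   0.4  -0.52] TURN -0.877
```

```bash
python3 -m crank '[0,0.2,-0.2,-0.8,-1,0,0.2,-0.2,-0.8,-1,0,0.2,-0.2,-0.8,-1,0,0.2,-0.2,-0.8,-1,0,0.2,-0.2,-0.8,-1,0,0.2,-0.2,-0.8,-1,0,0.2,-0.2,-0.8,-1,0,0.2,-0.2,-0.8,-1]'
 python3 -c "
from h import *
go(.485,.1171,.28,104.4)
c=snap('wrist','w7')"
```

```text
time_s: 5.38
eef_pos: [0.4851, 0.1162, 0.2767]
eef_rot: [-0.001, 0.646, 0.764, -0.001]
ft_force: [-0.3, 1.0, -0.2]
width: 0.137
t 5.38 pos [0.4851 0.1162 0.2767] yaw 99.55 q [ 0.07  0.21  0.    1.36  0.   -0.1 ] w 0.137 F [-0.3  1.  -0.2]
SHIFT [ 0.09 -0.   -0.33] TURN -0.085
```

View pics/w7.png

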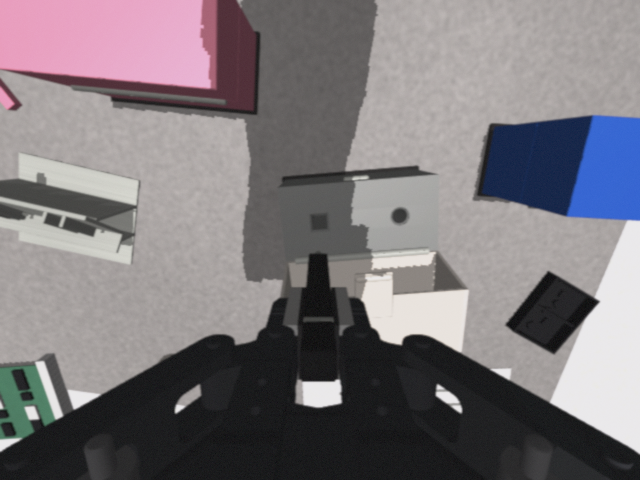

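```bash
python3 -c "
from h import *
c=load('w7')
crop(c,270,160,200,110,4,'w7z')
b=c.copy(); b['image']=np.clip(c['image'].astype(float)*2,0,255).astype(np.uint8); crop(b,300,205,120,60,6,'w7y')"
```

```text
(no output)
```

View pics/w7z.png

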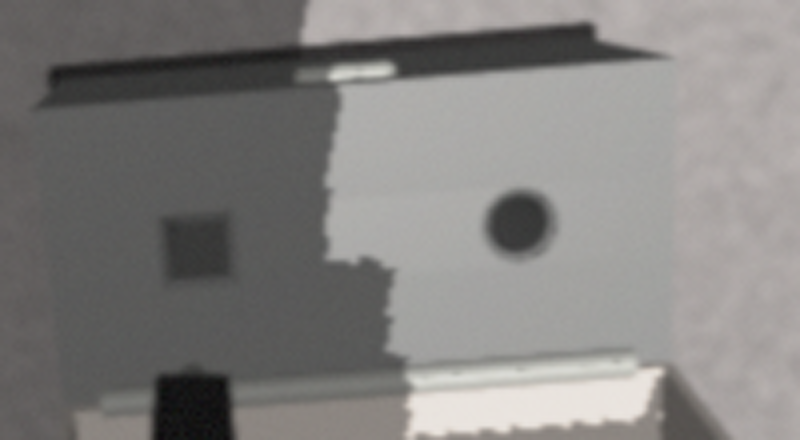

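View pics/w7y.png

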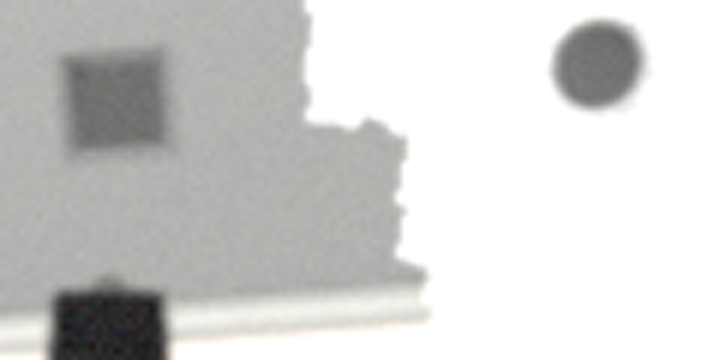

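```bash
python3 -c "
from h import *
c=load('w7')
g=lambda x,y:((x+.5)/4-.5+270,(y+.5)/4-.5+160)
a=onplane(c,*g(519,223),.086);b=onplane(c,*g(197,247),.086);d=a-b
print('r',a,'s',b,'yaw',np.degrees(np.arctan2(-d[0],d[1])),np.linalg.norm(d))
a=onplane(c,*g(672,58),.086);b=onplane(c,*g(35,107),.086);d=a-b
print(a,b,'yaw',np.degrees(np.arctan2(-d[0],d[1])),np.linalg.norm(d))
"
```

```text
r [0.46677814 0.19560406 0.086     ] s [0.48607965 0.11770078 0.086     ] yaw 13.915527699572472 0.08025876435954091
[0.42138156 0.22259145 0.086     ] [0.45843472 0.07313254 0.086     ] yaw 13.923774130643775 0.15398345746196046
```

```bash
python3 -c "
from h import *
go(.4836,.117,.182,104.1)"
```

```text
t 5.43 pos [0.4852 0.1162 0.2769] yaw 99.33 q [ 0.07  0.21  0.    1.36  0.   -0.09] w 0.135 F [-0.2  0.6 -1. ]
SHIFT [ 0.1  -0.13  9.49] TURN -0.083
```

```bash
python3 -m crank '[0.1,-0.1,2,-0.08,-1,0.1,-0.1,5,-0.08,-1,0.1,-0.1,8,-0.08,-1,0.1,-0.1,9.5,-0.08,-1,0.1,-0.1,9.5,-0.08,-1,0.1,-0.1,9.5,-0.08,-1]'
 python3 -c "
from h import *
c=snap('wrist','w8')
go(.4836,.117,.182,104.1)
c=snap('scene','s8')
crop(load('w8'),240,200,160,190,3,'w8z')
crop(load('s8'),340,120,140,150,5,'s8z')"
```

```text
time_s: 5.93
eef_pos: [0.4839, 0.117, 0.1826]
eef_rot: [-0.001, 0.616, 0.787, -0.001]
ft_force: [-0.2, -0.3, -0.5]
width: 0.132
t 5.98 pos [0.4846 0.1171 0.1835] yaw 103.92 q [ 0.07  0.24 -0.22  1.12  0.   -0.17] w 0.131 F [ 0.5 -0.   1. ]
SHIFT [ 0.02 -0.1   0.15] TURN -0.003
```

View pics/w8z.png

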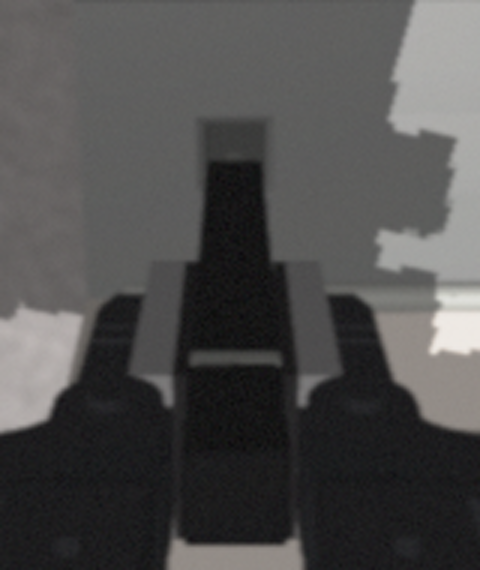

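View pics/s8z.png

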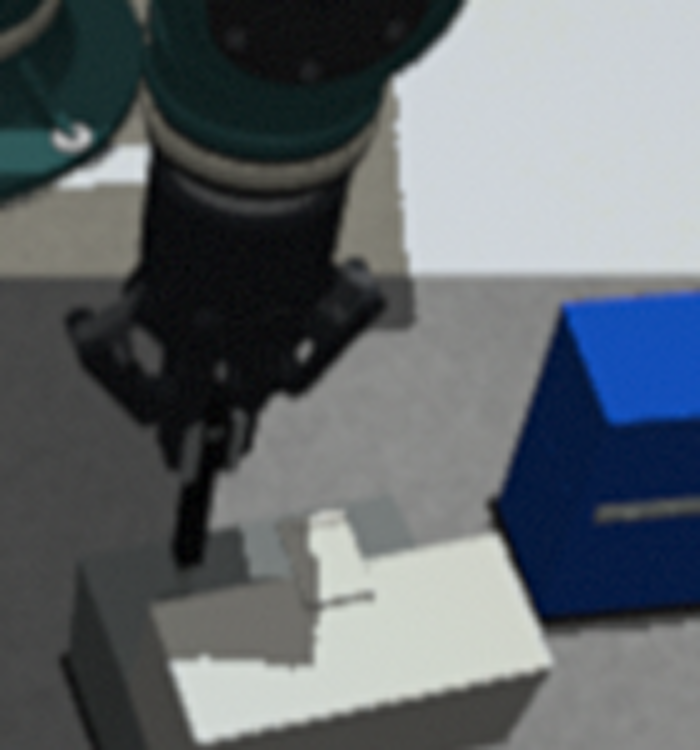

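```bash
python3 -c "
from h import *
c=load('w8'); a=np.radians(14); cx=np.array([np.cos(a),np.sin(a),0]); cy=np.array([-np.sin(a),np.cos(a),0])
o=np.array([.4868,.1178,0])
g=lambda x,y:((x+.5)/3-.5+240,(y+.5)/3-.5+200)
def f(n,x,y,z): p=onplane(c,*g(x,y),z)-o; print(n,p@cx,p@cy)
f('hole near outer',234,117,.086); f('hole inner L',203,150,.084); f('hole R out',273,150,.086);f('hole L out',195,150,.086)
T=.1832
for z in(T-.068,): f('shoulder front',235,161,z); f('L',205,161,z); f('R',265,161,z)
f('tailnear',236,452,T+.044); f('tailfar',236,543,T+.044)
f('tip?',235,152,T-.086)
"
```

```text
hole near outer -0.00898924150332916 7.426119643320477e-05
hole inner L -3.4718100729197304e-05 -0.007594011220479618
hole R out -0.0006119294913818494 0.009611475519190239
hole L out -0.0006413354475374082 -0.00948845024053899
shoulder front -0.006961537257220091 0.00029032800978976445
L -0.006971562703035945 -0.0061821056017461
R -0.006951511321304676 0.006763078029877256
tailnear -0.00849679733398693 0.0003106542264930523
tailfar 0.003269604885576648 0.00029860177782195047
tip? -0.003519066678979147 0.0003006370709527194
```

```bash
python3 -m crank '[0,0.2,0,0,-1,0,0.2,0.8,0,-1,0,0.2,1.6,0,-1,0,0.2,2.4,0,-1,0,0.2,3.2,0,-1,0,0.2,3.2,0,-1]'
 python3 -c "
from h import *
go(.4836,.117,.094,104.1)
c=snap('wrist','w9')
crop(load('w9'),240,200,160,190,3,'w9z')"
```

```text
time_s: 6.53
eef_pos: [0.4855, 0.1175, 0.149]
eef_rot: [-0.001, 0.616, 0.788, -0.001]
ft_force: [-0.7, 0.0, 0.1]
width: 0.136
t 6.53 pos [0.4855 0.1175 0.149 ] yaw 103.99 q [ 0.07  0.26 -0.28  1.03  0.   -0.17] w 0.136 F [-0.7  0.   0.1]
SHIFT [-0.   -0.18  5.5 ] TURN -0.002
```

View pics/w9z.png

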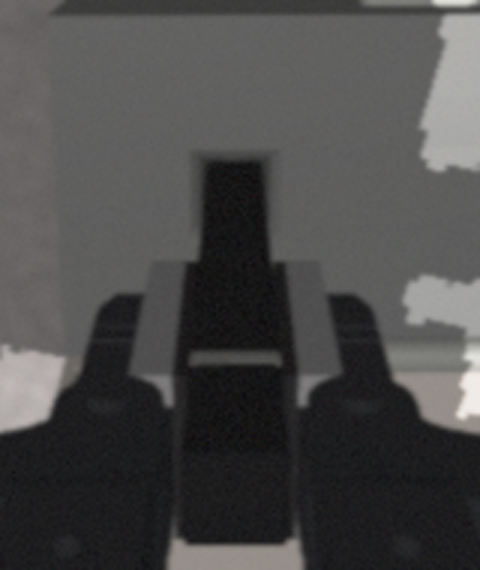

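```bash
python3 -m crank '[0,0,1,0,-1,0,0,2,0,-1,0,0,3,0,-1,0,0,4,0,-1,0,0,4.9,0,-1,0,0,5.2,0,-1,0,0,5.2,0,-1]'
 python3 -c "
from h import *
go(.4836,.117,.094,104.1)"
```

```text
time_s: 7.17
eef_pos: [0.4861, 0.1175, 0.0984]
eef_rot: [-0.0, 0.616, 0.788, -0.0]
ft_force: [-0.5, -0.3, -0.1]
width: 0.134
t 7.17 pos [0.4861 0.1175 0.0984] yaw 103.99 q [ 0.07  0.3  -0.37  0.9   0.   -0.17] w 0.134 F [-0.5 -0.3 -0.1]
SHIFT [ 0.01 -0.25  0.44] TURN -0.002
```

```bash
python3 -m crank '[0,0,0.2,0,-1,0,0,0.2,0,-0.6,0,0,0.2,0,-0.3,0,0,0.2,0,-0.3,0,0,-2,0,-0.3,0,0,-5,0,-0.3,0,0,-9,0,-0.3,0,0,-11,0,-0.3]'
 python3 -c "
from h import *
c=snap('wrist','w10')
go(.4836,.117,.094,104.1)
c=snap('scene','s10')
crop(c,340,120,140,150,5,'s10z')"
```

```text
time_s: 7.83
eef_pos: [0.487, 0.1176, 0.2128]
eef_rot: [0.001, 0.616, 0.788, 0.001]
ft_force: [0.9, -0.3, 1.7]
width: 0.351
t 7.88 pos [0.4882 0.1177 0.2151] yaw 104.0 q [ 0.07  0.22 -0.15  1.19  0.   -0.17] w 0.35 F [-0.2 -0.2  4.6]
SHIFT [ 0.06 -0.55 12.1 ] TURN -0.002
```

View pics/w10.png

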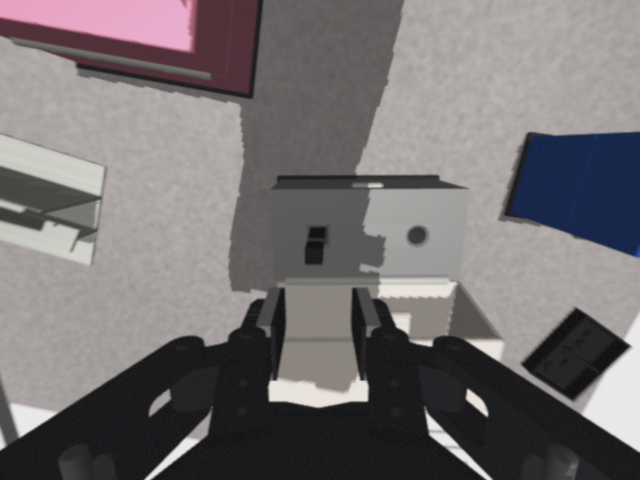

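View pics/s10z.png

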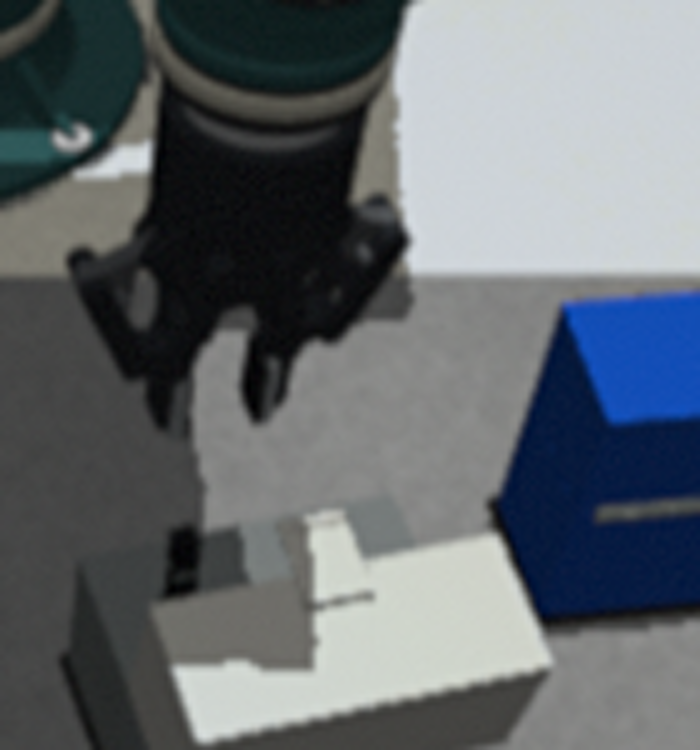

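```bash
python3 -c "
from h import *
c=load('w10');P=cloud(c); print(P[246:262:3,314].round(4)); 
a=np.radians(14)
crop(c,290,210,60,60,8,'w10z')
go(.53,-.05,.28,-3.7)
"
```

```text
[[0.4817 0.1138 0.1369]
 [0.4834 0.1142 0.1382]
 [0.4852 0.1147 0.1388]
 [0.4874 0.1152 0.1383]
 [0.4895 0.1158 0.1381]
 [0.4912 0.1162 0.1392]]
t 7.93 pos [0.488  0.1177 0.2125] yaw 104.0 q [ 0.07  0.23 -0.15  1.19  0.   -0.17] w 0.352 F [ 0.3 -0.1 -0.4]
SHIFT [-17.29   0.06  -6.73] TURN 1.88
```

View pics/w10z.png

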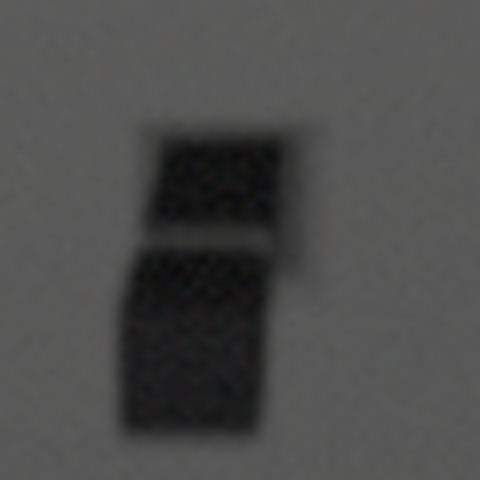

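```bash
python3 -c "
from h import *
go(.521,-.2155,.27,-3.7)"; python3 -m crank '[-33,-5,-5.7,1.88,0,-33,-5,-5.7,1.88,1,-33,-5,-5.7,1.88,1,-33,-5,-5.7,1.88,1,-33,-5,-5.7,1.88,1,-33,-5,-5.7,1.88,1,-33,-5,-5.7,1.88,1,-33,-5,-5.7,1.88,1]'
python3 -c "
from h import *
go(.521,-.2155,.22,-3.7)"
```

```text
t 7.93 pos [0.488  0.1177 0.2125] yaw 104.0 q [ 0.07  0.23 -0.15  1.19  0.   -0.17] w 0.352 F [ 0.3 -0.1 -0.4]
SHIFT [-33.13  -4.83  -5.74] TURN 1.88
time_s: 8.6
eef_pos: [0.5167, -0.2117, 0.2649]
eef_rot: [-0.0, 0.919, 0.393, -0.0]
ft_force: [0.5, 1.3, 0.3]
width: 1.0
t 8.6 pos [ 0.5167 -0.2117  0.2649] yaw 46.33 q [-0.53  0.31  0.12  1.37  0.    0.23] w 1.0 F [0.5 1.3 0.3]
SHIFT [0.02 0.58 4.49] TURN 0.873
```

```bash
python3 -m crank '[0,0.3,1,0.83,1,0,0.3,2,0.83,1,0,0.3,3,0.83,1,0,0.3,4,0.83,1,0,0.3,4.5,0.83,1,0,0.3,4.5,0.83,1,0,0.3,4.5,0.83,1,0,0.3,4.5,0.83,1]'
python3 -c "
from h import *
go(.521,-.2155,.22,-3.7)
c=snap('wrist','w11')"
```

```text
time_s: 9.27
eef_pos: [0.5191, -0.2116, 0.2194]
eef_rot: [-0.0, 1.0, -0.009, -0.0]
ft_force: [-0.5, -0.1, -0.9]
width: 0.999
t 9.27 pos [ 0.5191 -0.2116  0.2194] yaw -1.08 q [-0.53  0.33  0.02  1.26  0.    1.06] w 0.999 F [-0.5 -0.1 -0.9]
SHIFT [ 0.19  0.39 -0.06] TURN 0.046
```

View pics/w11.png

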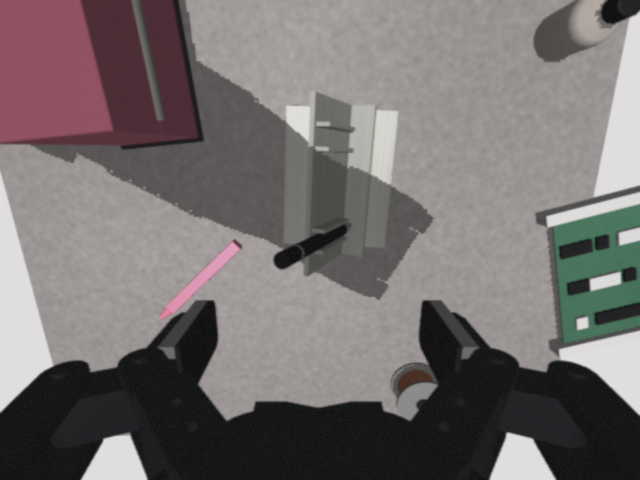

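```bash
python3 -c "
from h import *
c=load('w11')
print(onplane(c,281,260,.152),onplane(c,346,228,.038))
go(.521,-.216,.118,-3.7)"
```

```text
[ 0.49466136 -0.21180401  0.152     ] [ 0.54588274 -0.21809002  0.038     ]
t 9.32 pos [ 0.5192 -0.2116  0.2195] yaw -0.77 q [-0.53  0.33  0.02  1.26 -0.    1.05] w 1.002 F [ 0.6 -0.4 -0.4]
SHIFT [ 0.19  0.44 10.15] TURN 0.051
```

```bash
python3 -m crank '[0.2,0.4,2,0.05,1,0.2,0.4,5,0.05,1,0.2,0.4,8,0.05,1,0.2,0.4,10.1,0.05,1,0.2,0.4,10.1,0.05,1,0.2,0.4,10.1,0.05,1]' 30
python3 -c "
from h import *
go(.549,-.217,.118,-3.7)
c=snap('wrist','w12')"
```

```text
time_s: 9.82
eef_pos: [0.5209, -0.2155, 0.1188]
eef_rot: [-0.0, 1.0, -0.031, -0.001]
ft_force: [-0.1, -0.4, 0.5]
width: 0.997
t 9.82 pos [ 0.5209 -0.2155  0.1188] yaw -3.6 q [-0.54  0.39 -0.18  1.01  0.    1.1 ] w 0.997 F [-0.1 -0.4  0.5]
SHIFT [ 2.82 -0.02  0.08] TURN 0.002
```

View pics/w12.png

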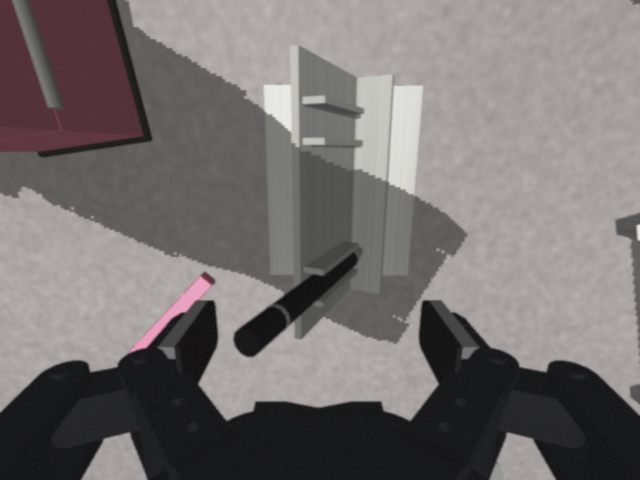

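Same picture as with the square pen (tail ≈248,340 between the pads). Same sweep.

```bash
python3 -m crank '[0.7,0,0,0,1,1.4,0,0,0,1,2.1,0,0,0,1,2.8,0,0,0,0.8,2.8,0,0,0,0.5,2.8,0,0,0,0.2,2.8,0,0,0,-0.1,2.8,0,0,0,-0.1]' 30; python3 -m crank '[0,0,0,0,-0.3,0,0,0,0,-0.5,0,0,0,0,-0.7,0,0,0,0,-1,0,0,0,0,-1,0,0,0,0,-1]' 30; python3 -c "
from h import *
go(.549,-.217,.118,-3.7)
c=snap('wrist','w13')"
```

```text
time_s: 10.53
eef_pos: [0.549, -0.2174, 0.119]
eef_rot: [-0.0, 0.999, -0.032, -0.0]
ft_force: [-0.8, 0.0, -0.0]
width: 0.453
time_s: 11.03
eef_pos: [0.5491, -0.2175, 0.119]
eef_rot: [0.0, 0.999, -0.033, -0.0]
ft_force: [-1.6, 0.2, 1.3]
width: 0.129
t 11.03 pos [ 0.5491 -0.2175  0.119 ] yaw -3.73 q [-0.52  0.43 -0.11  1.04 -0.    1.12] w 0.129 F [-1.6  0.2  1.3]
SHIFT [-0.01 -0.05  0.1 ] TURN -0.0
```

View pics/w13.png

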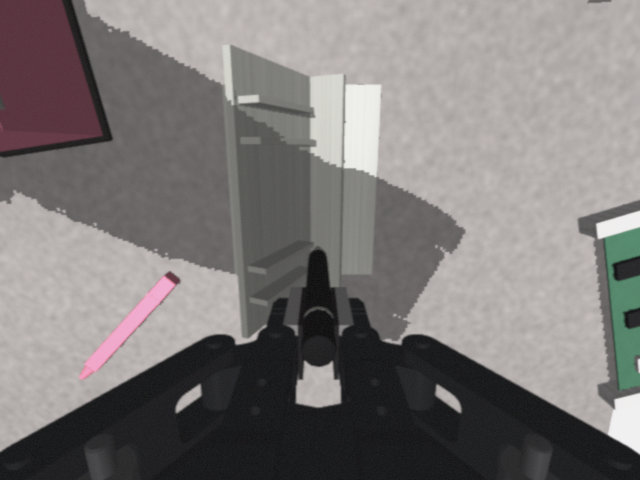

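```bash
python3 -m crank '[0,0,-3,0,-1,0,0,-6,0,-1,0,0,-10,0,-1,0,0,-14,0,-1,0,0,-16,0,-1,0,0,-16,0,-1,0,0,-16,0,-1]' 40; python3 -c "
from h import *
from bench import bot
c=snap('wrist','w14')
s=bot.state(); T=s['eef_pos'];M=rot(s['eef_rot'])
for z,ys in ((-.045,(-.006,0,.006)),(.067,(-.006,-.004,-.002)),(.085,(-.0025,0,.0025))):
  for y in ys: print(z,y,proj(c,T+M@[0,y,z]).round(1))
b=c.copy(); b['image']=np.clip(c['image'].astype(float)*3,0,255).astype(np.uint8)
crop(b,270,220,100,180,4,'w14z')
go(.4673,.1954,.28,104.0)"
```

```text
time_s: 11.67
eef_pos: [0.5497, -0.2178, 0.2797]
eef_rot: [0.0, 0.999, -0.033, 0.001]
ft_force: [-0.7, 0.3, -0.8]
width: 0.129
-0.045 -0.006 [[317.9 346.9]]
-0.045 0 [[317.9 362.6]]
-0.045 0.006 [[317.9 377.8]]
0.067 -0.006 [[317.6 249.3]]
0.067 -0.004 [[317.6 252.2]]
0.067 -0.002 [[317.6 255.1]]
0.085 -0.0025 [[317.6 246.6]]
0.085 0 [[317.6 250. ]]
0.085 0.0025 [[317.6 253.4]]
t 11.72 pos [ 0.5493 -0.2175  0.2784] yaw -3.72 q [-0.51  0.37  0.24  1.44  0.    1.12] w 0.123 F [ 0.7 -0.4 -0.7]
SHIFT [-10.86 -40.67  -0.15] TURN -1.88
```

View pics/w14z.png

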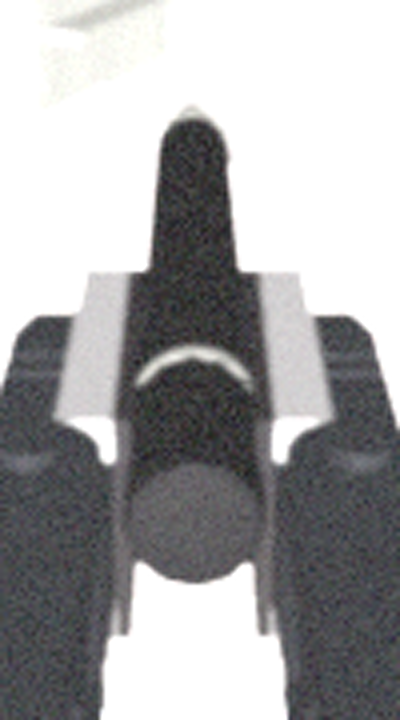

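```bash
python3 -m crank '[-10.8,-40.7,0,-1.88,-1,-10.8,-40.7,0,-1.88,-1,-10.8,-40.7,0,-1.88,-1,-10.8,-40.7,0,-1.88,-1,-10.8,-40.7,0,-1.88,-1,-10.8,-40.7,0,-1.88,-1,-10.8,-40.7,0,-1.88,-1,-10.8,-40.7,0,-1.88,-1]'
python3 -c "
from h import *
go(.4675,.1955,.28,104.0)"
```

```text
time_s: 12.38
eef_pos: [0.4834, 0.1113, 0.2776]
eef_rot: [-0.0, 0.891, 0.453, -0.001]
ft_force: [0.7, 0.9, -0.2]
width: 0.129
t 12.38 pos [0.4834 0.1113 0.2776] yaw 53.91 q [ 0.06  0.2  -0.    1.37  0.    0.69] w 0.129 F [ 0.7  0.9 -0.2]
SHIFT [ 5.87 -6.24 -0.24] TURN -0.874
```

```bash
python3 -m crank '[5.5,-5.8,0,-0.82,-1,5.5,-5.8,0,-0.82,-1,5.5,-5.8,0,-0.82,-1,5.5,-5.8,0,-0.82,-1,5.5,-5.8,0,-0.82,-1,5.5,-5.8,0,-0.82,-1,5.5,-5.8,0,-0.82,-1,5.5,-5.8,0,-0.82,-1]'
python3 -c "
from h import *
go(.4675,.1955,.182,104.0)"
```

```text
time_s: 13.05
eef_pos: [0.4702, 0.1882, 0.2776]
eef_rot: [-0.001, 0.638, 0.77, -0.001]
ft_force: [0.3, 1.4, -1.1]
width: 0.13
t 13.05 pos [0.4702 0.1882 0.2776] yaw 100.76 q [0.22 0.22 0.02 1.37 0.   0.03] w 0.13 F [ 0.3  1.4 -1.1]
SHIFT [ 0.77 -0.11  9.56] TURN -0.057
```

```bash
python3 -m crank '[0.8,-0.1,1,-0.06,-1,0.8,-0.1,4,-0.06,-1,0.8,-0.1,7,-0.06,-1,0.8,-0.1,9.3,-0.06,-1,0.8,-0.1,9.3,-0.06,-1,0.8,-0.1,9.3,-0.06,-1,0.8,-0.1,9.3,-0.06,-1]'
 python3 -c "
from h import *
c=snap('wrist','w15')
go(.4675,.1955,.182,104.0)
crop(c,240,200,160,190,3,'w15z')"
```

```text
time_s: 13.63
eef_pos: [0.4687, 0.196, 0.187]
eef_rot: [0.0, 0.616, 0.788, 0.0]
ft_force: [-0.0, -0.8, 0.1]
width: 0.128
t 13.68 pos [0.469  0.1961 0.1873] yaw 103.94 q [ 0.24  0.25 -0.19  1.13  0.   -0.01] w 0.131 F [-0.8 -0.5 -0.4]
SHIFT [-0.02 -0.16  0.53] TURN -0.001
```

View pics/w15z.png

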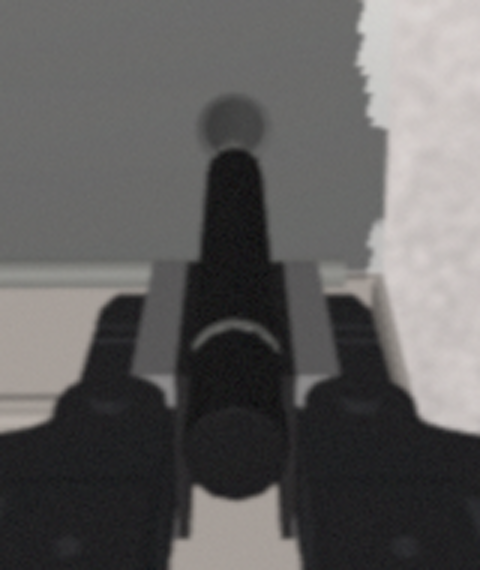

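```bash
python3 -c "
from h import *
c=load('w15'); a=np.radians(14); cx=np.array([np.cos(a),np.sin(a),0]); cy=np.array([-np.sin(a),np.cos(a),0])
o=np.array([.4673,.1954,0])
g=lambda x,y:((x+.5)/3-.5+240,(y+.5)/3-.5+200)
def f(n,x,y,z): p=onplane(c,*g(x,y),z)-o; print(n,(p@cx*1e3).round(2),(p@cy*1e3).round(2))
f('hole near outer',233.5,92,.086); f('hole L',197,125,.086); f('hole R',270,125,.086)
T=.187
f('shoulder front',235,152,T-.067);f('shL',208,172,T-.067);f('shR',263,172,T-.067)
f('tip front',234,146,T-.085)
f('tailnear',236,407,T+.045); f('tailfar',236,499,T+.045);f('tailfar',236,499,T+.043)
"
```

```text
hole near outer -9.46 0.21
hole L -1.06 -8.84
hole R -1.04 9.23
shoulder front -4.48 0.55
shL 0.03 -5.28
shR 0.04 6.6
tip front -0.43 0.33
tailnear -9.96 0.61
tailfar 1.58 0.6
tailfar 3.02 0.6
```

```bash
python3 -m crank '[0,-0.1,0,0,-1,0,-0.1,1,0,-1,0,-0.1,2,0,-1,0,-0.1,2.8,0,-1,0,-0.1,3.6,0,-1,0,-0.1,4.2,0,-1,0,-0.1,4.2,0,-1]' 30
 python3 -c "
from h import *
c=snap('wrist','w16')
go(.4675,.1955,.126,104.0)
crop(c,240,200,160,190,3,'w16z')"
```

```text
time_s: 14.27
eef_pos: [0.4675, 0.1957, 0.1432]
eef_rot: [-0.0, 0.616, 0.788, -0.0]
ft_force: [2.3, 0.1, -2.0]
width: 0.125
t 14.32 pos [0.4676 0.1957 0.1438] yaw 103.99 q [ 0.24  0.28 -0.27  1.02  0.   -0.01] w 0.127 F [ 2.2 -0.1 -1.4]
SHIFT [-0.02 -0.02  1.78] TURN -0.0
```

View pics/w16z.png

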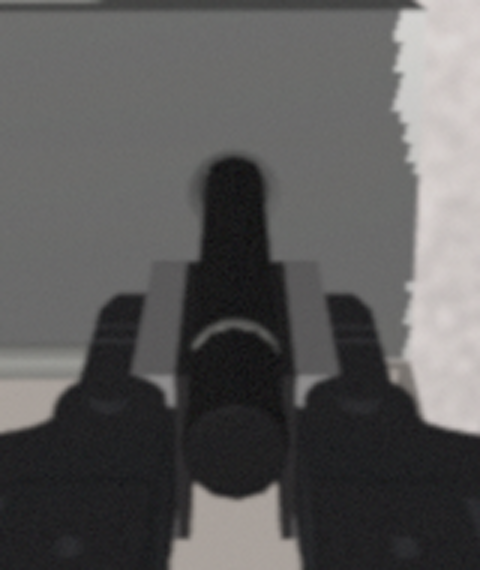

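```bash
python3 -m crank '[0,0.1,0,0,-1,0,0.1,0.6,0,-1,0,0.15,1.2,0,-1,0,0.2,1.8,0,-1,0,0.2,1.8,0,-1]' 25
 python3 -c "
from h import *
go(.4675,.1955,.126,104.0)"
```

```text
time_s: 14.73
eef_pos: [0.4688, 0.196, 0.1246]
eef_rot: [-0.001, 0.616, 0.788, -0.001]
ft_force: [0.4, -0.1, -1.2]
width: 0.13
t 14.73 pos [0.4688 0.196  0.1246] yaw 103.99 q [ 0.24  0.29 -0.31  0.97 -0.   -0.01] w 0.13 F [ 0.4 -0.1 -1.2]
SHIFT [-0.02 -0.13 -0.14] TURN -0.0
```

```bash
python3 -m crank '[0,0.1,0.6,0,-1,0,0.15,1.2,0,-1,0,0.15,1.8,0,-1,0,0.15,2.3,0,-1,0,0.15,2.3,0,-1]' 20
 python3 -c "
from h import *
go(.4675,.1955,.126,104.0)"
```

```text
time_s: 15.15
eef_pos: [0.4703, 0.1964, 0.1018]
eef_rot: [-0.0, 0.616, 0.788, -0.001]
ft_force: [0.0, -1.1, -0.6]
width: 0.128
t 15.15 pos [0.4703 0.1964 0.1018] yaw 103.99 q [ 0.24  0.32 -0.34  0.91  0.   -0.01] w 0.128 F [ 0.  -1.1 -0.6]
SHIFT [-0.02 -0.3  -2.42] TURN -0.0
```

```bash
python3 -m crank '[0,0,0.2,0,-1,0,0,0.2,0,-0.6,0,0,0.2,0,-0.3,0,0,0.2,0,-0.3,0,0,-2,0,-0.3,0,-0.5,-5,0,-0.3,0,-2,-9,0,-0.3,0,-4,-11,0,-0.3]'
python3 -m crank '[0,0,0,0,-0.3,0,0,0,0,-0.3]'
 python3 -c "
from h import *
c=snap('wrist','w17'); P=cloud(c)
go(.4675,.1955,.126,104.0)
m=(P[...,2]>.12)&(P[...,2]<.15)
m&=c['image'].max(2)<70; m[:,:250]=0;m[:,460:]=0;m[290:]=0
n,l,st,ce=cv2.connectedComponentsWithStats(m.astype(np.uint8))
for i in range(1,n):
  if st[i,4]>20: q=P[l==i]; print(ce[i],st[i,4],np.median(q,0).round(4),np.percentile(q[:,2],[50,75,95]).round(4))
s=snap('scene','s17'); crop(s,330,120,140,150,5,'s17z')"
```

```text
time_s: 15.82
eef_pos: [0.433, 0.187, 0.2162]
eef_rot: [0.001, 0.616, 0.788, 0.001]
ft_force: [0.1, 0.1, 0.4]
width: 0.349
time_s: 15.98
eef_pos: [0.4322, 0.1869, 0.2142]
eef_rot: [0.001, 0.616, 0.788, 0.001]
ft_force: [-0.1, 0.0, 0.1]
width: 0.35
t 16.03 pos [0.4322 0.1869 0.213 ] yaw 103.99 q [ 0.23  0.18 -0.21  1.18  0.   -0.01] w 0.347 F [0.9 0.  0.1]
SHIFT [-0.02  3.62  8.71] TURN -0.0
[317.65 285.97] 100 [0.4586 0.1936 0.127 ] [0.127  0.1303 0.1341]
```

View pics/w17.png

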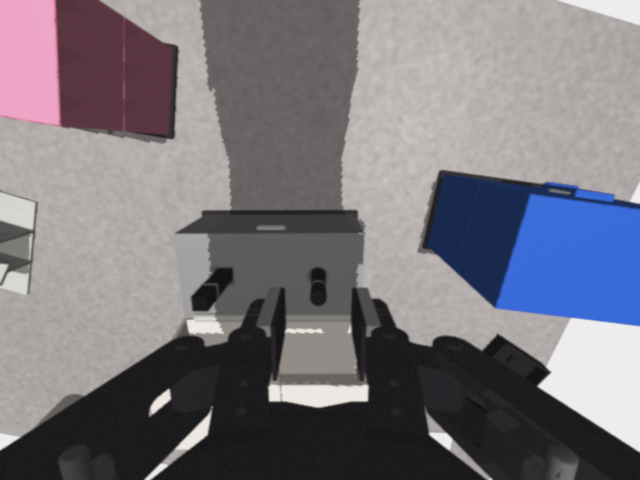

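View pics/s17z.png

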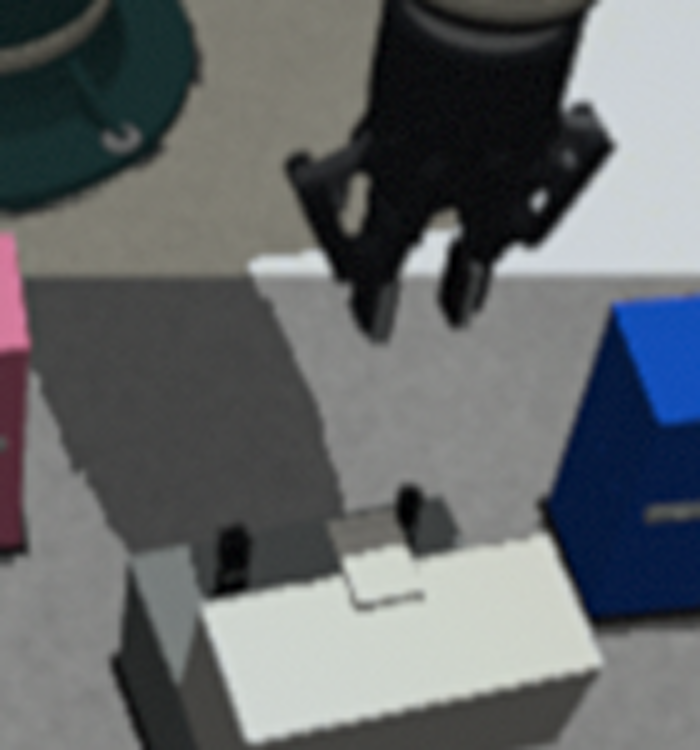

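```bash
python3 -c "
from h import *
c=load('w17'); P=cloud(c)
print(P[286:304:3,318].round(4)); print('sq',P[286:308:3,204].round(4))
crop(c,180,200,200,120,4,'w17z')"
```

```text
[[0.458  0.1938 0.129 ]
 [0.4577 0.1937 0.1352]
 [0.4583 0.1938 0.1389]
 [0.4606 0.1944 0.1388]
 [0.463  0.195  0.1382]
 [0.465  0.1955 0.1389]]
sq [[0.4825 0.1117 0.12  ]
 [0.4815 0.1137 0.1266]
 [0.4802 0.1157 0.1336]
 [0.4805 0.117  0.1375]
 [0.4824 0.1175 0.1382]
 [0.4841 0.1181 0.1391]
 [0.4866 0.1184 0.1389]
 [0.4881 0.119  0.1402]]
```

View pics/w17z.png

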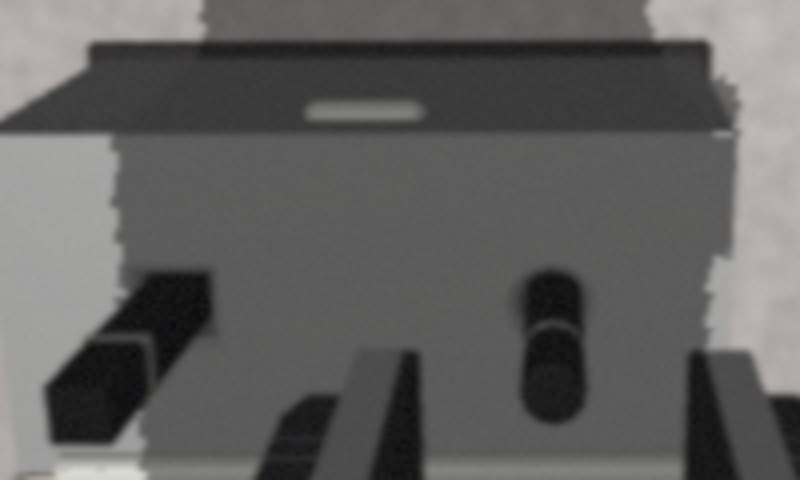

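```bash
cat >> h.py <<'E'
CC=np.array([.4771,.1567]); CA=np.radians(14.0)
CX=np.array([np.cos(CA),np.sin(CA)]); CY=np.array([-np.sin(CA),np.cos(CA)])
def tocase(p): q=np.asarray(p)[...,:2]-CC; return np.stack([q@CX,q@CY,np.asarray(p)[...,2]],-1)
def gocase(X,Y,Z):
    q=CC+X*CX+Y*CY; go(q[0],q[1],Z,104.0)
    from bench import bot; print("case TCP mm",(tocase(bot.state()["eef_pos"])*1e3).round(1))
E
python3 -c "
from h import *
c=load('top0'); P=tocase(cloud(c))
m=(P[...,2]>.13)&(abs(P[...,1])<.07)&(abs(P[...,1])>.02)&(P[...,0]>.03)&(P[...,0]<.13)&(c['image'].min(2)>120)
q=P[m]; print(len(q),q.min(0),q.max(0)); print(np.polyfit(q[:,0],q[:,2],1))
gocase(.15,0,.27)"
```

```text
968 [ 0.05022232 -0.06985532  0.14479392] [0.11697175 0.06970656 0.16515535]
[-0.14521388  0.16799903]
t 16.08 pos [0.4321 0.1869 0.2123] yaw 103.99 q [ 0.23  0.18 -0.22  1.18  0.   -0.01] w 0.348 F [-0.8  0.8  0.1]
SHIFT [-4.01 18.63 -5.77] TURN -0.0
case TCP mm [-36.3  40.1 212.3]
```

```bash
python3 -m crank '[-1,4,-5.8,0,-1,-4,8,-5.8,0,-1,-4,18.6,-5.8,0,-1,-4,18.6,-5.8,0,-1,-4,18.6,-5.8,0,-1,-4,18.6,-5.8,0,-1,-4,18.6,-5.8,0,-1,-4,18.6,-5.8,0,-1]' 40
 python3 -c "
from h import *
gocase(.150,0,.140)"
```

```text
time_s: 16.75
eef_pos: [0.6219, 0.193, 0.2692]
eef_rot: [-0.001, 0.616, 0.788, -0.001]
ft_force: [-0.0, 0.3, -0.6]
width: -0.001
t 16.75 pos [0.6219 0.193  0.2692] yaw 103.99 q [ 0.18  0.49  0.41  1.5   0.   -0.07] w -0.001 F [-0.   0.3 -0.6]
SHIFT [-0.02  0.11 12.92] TURN -0.0
case TCP mm [1.493e+02 1.000e-01 2.692e+02]
```

```bash
python3 -m crank '[0,0,3,0,-1,0,0,7,0,-1,0,0,10,0,-1,0,0,12.9,0,-1,0,0,12.9,0,-1,0,-0.8,12.9,0,-1,0,-1.5,12.9,0,-1,0,-2,12.9,0,-1]' 40
 python3 -c "
from h import *
gocase(.110,0,.150)
s=snap('scene','s18'); crop(s,330,100,150,150,5,'s18z')"
```

```text
time_s: 17.42
eef_pos: [0.6023, 0.1881, 0.1444]
eef_rot: [0.001, 0.616, 0.788, 0.001]
ft_force: [-0.2, -0.5, 0.7]
width: -0.003
t 17.42 pos [0.6023 0.1881 0.1444] yaw 104.0 q [ 0.17  0.48  0.05  1.14 -0.   -0.07] w -0.003 F [-0.2 -0.5  0.7]
SHIFT [-0.02 -1.91 -0.57] TURN 0.0
case TCP mm [129.1   0.2 144.4]
```

View pics/s18z.png

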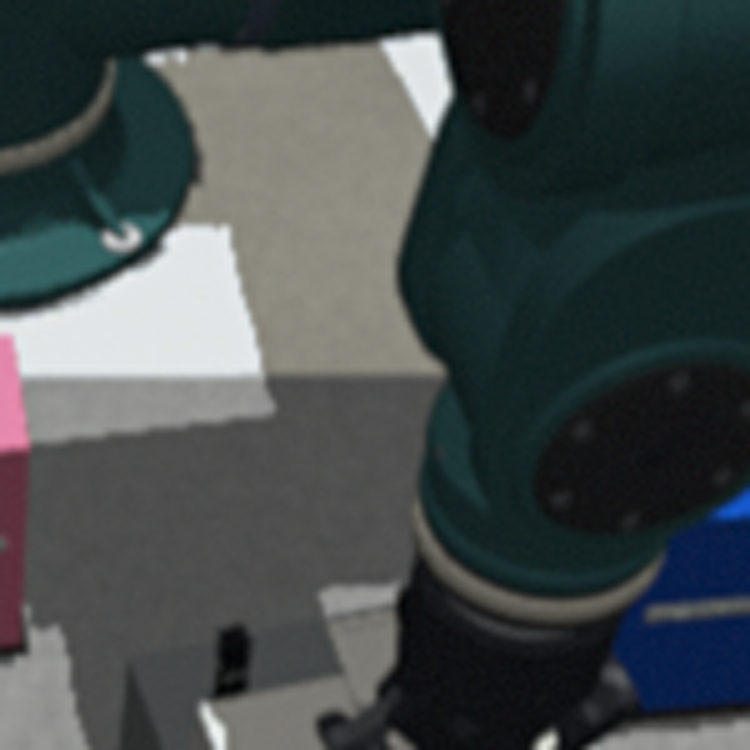

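```bash
python3 -m crank '[0,-1.1,-0.2,0,-1,0,-2.4,-1.3,0,-1,0,-3.3,-1.9,0,-1,0,-4.1,-2.4,0,-1,0,-4.9,-2.75,0,-1,0,-5.7,-3,0,-1,0,-6.6,-3.2,0,-1,0,-7.6,-3.3,0,-1]' 40
 python3 -c "
from h import *
gocase(.018,0,.171)
w=snap('wrist','w19')"
```

```text
time_s: 18.13
eef_pos: [0.5294, 0.1697, 0.1764]
eef_rot: [0.001, 0.616, 0.788, 0.001]
ft_force: [1.8, -0.5, 11.5]
width: 0.001
t 18.13 pos [0.5294 0.1697 0.1764] yaw 103.99 q [ 0.16  0.34 -0.09  1.14 -0.   -0.08] w 0.001 F [ 1.8 -0.5 11.5]
SHIFT [ 0.   -3.59  0.53] TURN -0.0
case TCP mm [ 53.9  -0.  176.4]
```

View pics/w19.png

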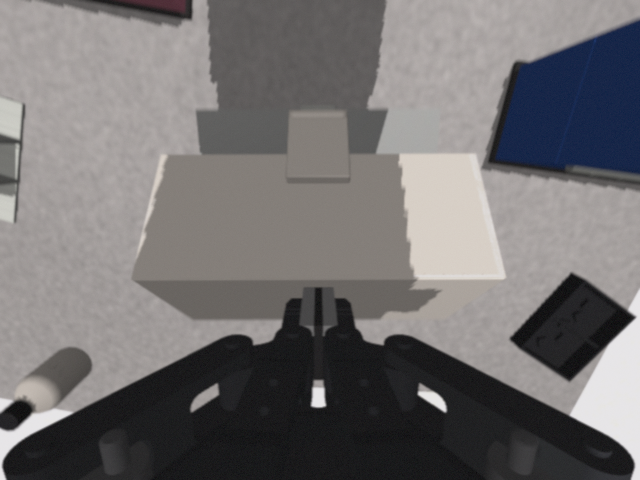

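```bash
python3 -m crank '[0,-0.9,0,0,-1,0,-1.8,0.1,0,-1,0,-2.7,0.3,0,-1,0,-3.5,0.5,0,-1,0,-3.5,0.5,0,-1]' 40
 python3 -c "
from h import *
gocase(-.006,0,.158)
w=snap('wrist','w20')"
```

```text
time_s: 18.6
eef_pos: [0.4932, 0.1609, 0.1703]
eef_rot: [-0.0, 0.616, 0.788, -0.0]
ft_force: [-0.1, 0.5, 1.1]
width: 0.002
t 18.6 pos [0.4932 0.1609 0.1703] yaw 103.99 q [ 0.16  0.28 -0.19  1.1  -0.   -0.09] w 0.002 F [-0.1  0.5  1.1]
SHIFT [-0.02 -2.26  1.23] TURN -0.0
case TCP mm [ 16.6   0.2 170.3]
```

View pics/w20.png

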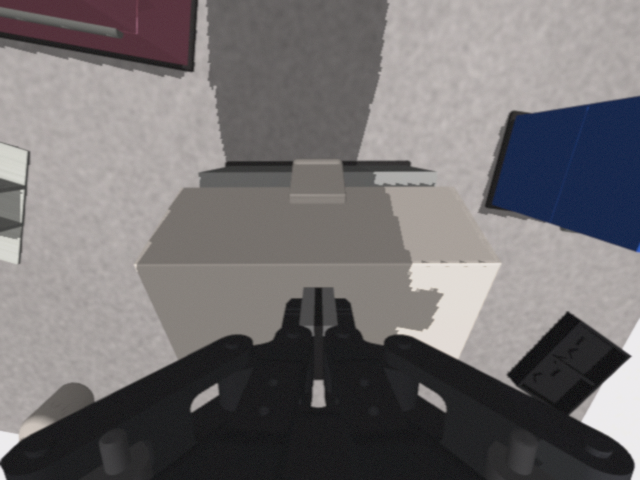

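```bash
python3 -m crank '[0,-0.8,0.3,0,-1,0,-1.6,0.7,0,-1,0,-2.5,1.1,0,-1,0,-3.2,1.2,0,-1,0,-3.2,1.2,0,-1]' 40
 python3 -c "
from h import *
gocase(-.020,0,.150)"
```

```text
time_s: 19.07
eef_pos: [0.4628, 0.1534, 0.1579]
eef_rot: [-0.0, 0.616, 0.788, -0.0]
ft_force: [0.3, 0.3, 0.7]
width: 0.005
t 19.07 pos [0.4628 0.1534 0.1579] yaw 104.0 q [ 0.15  0.24 -0.29  1.04  0.   -0.09] w 0.005 F [0.3 0.3 0.7]
SHIFT [-0.03 -0.53  0.79] TURN -0.0
case TCP mm [-14.7   0.3 157.9]
```

Contact is at about 0.1 rad; now pressing straight down in small steps near lid_press.

```bash
python3 -m crank '[0,-0.6,0,0,-1,0,-0.6,0.2,0,-1,0,-0.6,0.4,0,-1,0,-0.6,0.4,0,-1]' 40
python3 -m crank '[0,0,0.15,0,-1,0,0,0.3,0,-1,0,0,0.3,0,-1]' 40
```

```text
time_s: 19.4
eef_pos: [0.4576, 0.152, 0.1541]
eef_rot: [-0.0, 0.616, 0.788, -0.0]
ft_force: [-1.6, 0.0, 2.0]
width: 0.002
time_s: 19.65
eef_pos: [0.4579, 0.1521, 0.1518]
eef_rot: [0.0, 0.616, 0.788, -0.0]
ft_force: [-7.5, -1.4, 15.3]
width: 0.002
```

```bash
python3 -m crank '[0,0,0.1,0,-1,0,0,0.1,0,-1]' 40
python3 -m crank '[0,0,0.1,0,-1,0,0,0.1,0,-1]' 40
```

```text
time_s: 19.82
eef_pos: [0.4579, 0.1521, 0.1516]
eef_rot: [0.0, 0.616, 0.788, 0.0]
ft_force: [-12.7, -2.5, 31.6]
width: -0.002
time_s: 19.98
eef_pos: [0.4579, 0.1521, 0.1514]
eef_rot: [0.001, 0.616, 0.788, 0.001]
ft_force: [-18.4, -3.9, 45.8]
width: 0.002
```

```bash
python3 -m crank '[0,0,-1,0,-1,0,-2,-4,0,-1,0,-5,-7,0,-1,0,-9,-9,0,-1,0,-12,-9,0,-1,0,-12,-9,0,-1,0,-12,-9,0,-1,0,-12,-9,0,-1]' 40
 python3 -c "
from h import *
gocase(-.020,0,.150)
w=snap('wrist','w21');s=snap('scene','s21');t=snap('top','t21')
for c in (s,t,w):
  P=tocase(cloud(c)); m=(abs(P[...,1])<.07)&(P[...,0]>-.030)&(P[...,0]<.034)&(P[...,2]>.13)&(P[...,2]<.18)
  q=P[m]; print(len(q),np.median(q[:,2]) if len(q) else '',np.polyfit(q[:,0],q[:,2],1) if len(q)>50 else '')
crop(s,330,150,140,120,5,'s21z')"
```

```text
time_s: 20.65
eef_pos: [0.3422, 0.1232, 0.2391]
eef_rot: [0.0, 0.616, 0.788, 0.0]
ft_force: [0.3, 0.2, -0.5]
width: 0.002
t 20.65 pos [0.3422 0.1232 0.2391] yaw 103.98 q [ 0.12 -0.02 -0.36  1.23  0.   -0.12] w 0.002 F [ 0.3  0.2 -0.5]
SHIFT [-1.000e-02  1.189e+01  8.920e+00] TURN -0.0
case TCP mm [-1.390e+02  1.000e-01  2.391e+02]
1435 0.153841647740802 [-0.0009062   0.15384849]
1307 0.15143656847553344 [-0.00375745  0.1514539 ]
291 0.15274407797045045 [-0.0012251   0.15272516]
```

View pics/w21.png

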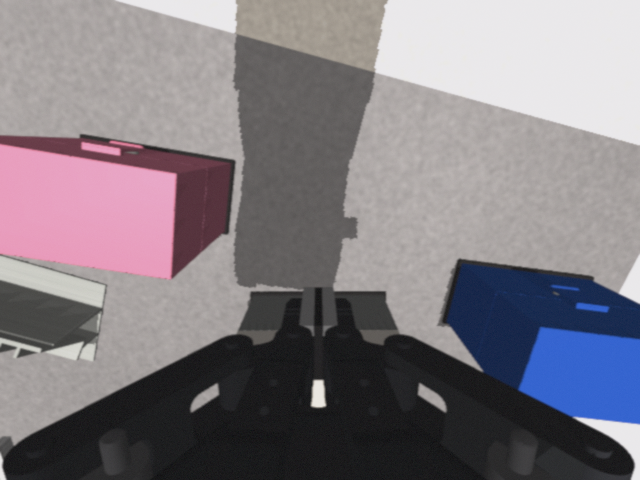

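View pics/s21.png

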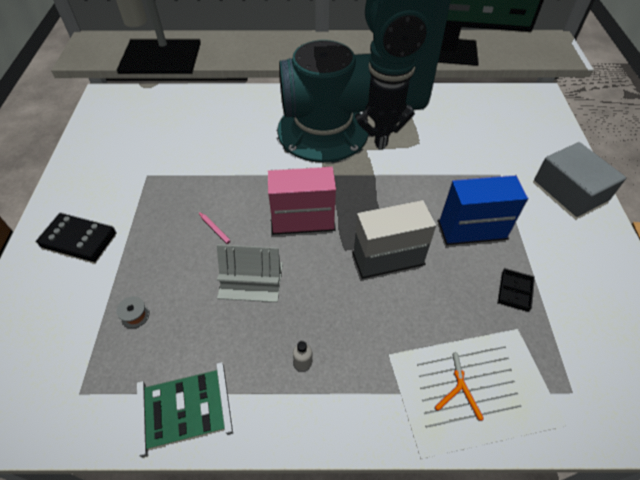

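The picture shows the lid shut flush on the case (≈395,240), the rest empty (≈250,272), and the bottle, reel and tray where they were. Top-face slopes in the three views are 0.004 rad or less, with heights of 151–154 mm. Handing in.

```bash
python3 -c "
from bench import bot
print(bot.finish_job()); print(bot.state()['time_s'])"
```

```text
the job is handed in; nothing more can be done
None
the job is handed in; nothing more can be done
```

Both pens are in their own sockets and the lid is pressed shut; I handed the job in at about 21 s on the robot's clock.

I swept each leaning pen upright about its tip with one finger, gripped it, lowered it into its socket and released it. I then swung the lid over from behind with the closed fingers and pressed it down near `lid_press`.

**Last checks**
- **Pens:** before the lid closed, depth put both tails about 138.5 mm above the bench, where 138 mm is fully home. Both leaned slightly, within the socket clearance.
- **Lid:** after I backed off, its top measured level in all three views. The slope was 0.004 rad or less, and the height was 151–154 mm against the nominal 152 mm.
- **Bystanders:** the last scene picture shows the bottle, reel and tray where they were at the start. I judged that by eye and did not measure it.

**Doubts**
- **Pressing force:** the press went past the stop, and the last reading was about 46 N down and 18 N sideways on the fingertips. That is within the 120 N wrist limit and was on the fingers, not the gripper's body, but it was far more than the 8 N needed.
- **Catch:** I had no direct sign of the click. I judge it closed from the hard stop and from the lid staying level after I let go.

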